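# Count and pack angle brackets nested on the scale

### The job

Clear the scale: put the tube offcut that lies on the pan into the red bin, and with the pan empty press the zero key (second from the left). Then nest every angle bracket on the pan: the ones standing like a roof go corner up side by side, toe to toe, in one straight row from left to right across the pan with their ends level, and each one that lies on its leg is turned corner down and laid fully home in a valley between two of them, so that the legs interlock. Last press the count key (third from the left) and then the print key (rightmost), one key at a time and never the on/off key; leave the other things on the table where they are.

Things in the scene. Friction and masses are not known exactly. Their poses are not given: they have to be found in the camera images.
- scale: counting scale, white housing 310 x 290 mm, fixed where it stands. Origin: table level under its middle; x points away from the keys towards the pan, y to the left as its user (who stands at the key side) sees it, z up. In front the panel with the display and four keys, behind it the pan.
- pan (a point): centre of the pan's flat top, 75 mm above the table; axes as the scale's. The bare metal pan has no rim and does not move; it measures 205 mm along x and 280 mm along y.
- key_power (a joint): leftmost key (+y end) of the row: on/off. Square black key 26 mm, 48 mm from its neighbours; value = travel, 0 up to 0.005 m fully down, registers beyond 0.0025; spring, 1.4 N to start and 4.5 N fully down, comes up by itself
- key_power_top (a point): middle of the top of that key, 69 mm above the table when up (12 mm above the panel around it); moves with it; pressed straight down
- key_zero (a joint): second key from the left: zero. Square black key 26 mm, 48 mm from its neighbours; value = travel, 0 up to 0.005 m fully down, registers beyond 0.0025; spring, 1.4 N to start and 4.5 N fully down, comes up by itself
- key_zero_top (a point): middle of the top of that key, 69 mm above the table when up (12 mm above the panel around it); moves with it; pressed straight down
- key_count (a joint): third key from the left: count. Square black key 26 mm, 48 mm from its neighbours; value = travel, 0 up to 0.005 m fully down, registers beyond 0.0025; spring, 1.4 N to start and 4.5 N fully down, comes up by itself
- key_count_top (a point): middle of the top of that key, 69 mm above the table when up (12 mm above the panel around it); moves with it; pressed straight down
- key_print (a joint): rightmost key (-y end): print. Square black key 26 mm, 48 mm from its neighbours; value = travel, 0 up to 0.005 m fully down, registers beyond 0.0025; spring, 1.4 N to start and 4.5 N fully down, comes up by itself
- key_print_top (a point): middle of the top of that key, 69 mm above the table when up (12 mm above the panel around it); moves with it; pressed straight down
- ridge1: stainless angle bracket, two legs at 90 degrees, each 42 mm wide outside, 4 mm thick, 64 mm long, 165 g. STANDS ROOF-LIKE on its toes, corner up, 59 mm wide, 32.5 mm high. Origin: at its foot, midway between the toes and along the length; x along the length, y across, z up. Any one of the four may be absent.
- ridge2: stainless angle bracket, two legs at 90 degrees, each 42 mm wide outside, 4 mm thick, 64 mm long, 165 g. STANDS ROOF-LIKE on its toes, corner up, 59 mm wide, 32.5 mm high. Origin: at its foot, midway between the toes and along the length; x along the length, y across, z up. Take it by its end faces (64 mm apart).
- ridge3: stainless angle bracket, two legs at 90 degrees, each 42 mm wide outside, 4 mm thick, 64 mm long, 165 g. STANDS ROOF-LIKE on its toes, corner up, 59 mm wide, 32.5 mm high. Origin: at its foot, midway between the toes and along the length; x along the length, y across, z up. Toe to toe: 59.4 mm from centre to centre, with a right-angled valley between.
- ridge4: stainless angle bracket, two legs at 90 degrees, each 42 mm wide outside, 4 mm thick, 64 mm long, 165 g. STANDS ROOF-LIKE on its toes, corner up, 59 mm wide, 32.5 mm high. Origin: at its foot, midway between the toes and along the length; x along the length, y across, z up. 
- lying1: stainless angle bracket, two legs at 90 degrees, each 42 mm wide outside, 4 mm thick, 64 mm long, 165 g. LIES ON ONE LEG. Origin: outer edge of the corner, mid length; x along the length, y along the flat leg, z up the other leg. Take it by its end faces, fingers tilted about the length if need be.
- lying2: stainless angle bracket, two legs at 90 degrees, each 42 mm wide outside, 4 mm thick, 64 mm long, 165 g. LIES ON ONE LEG. Origin: outer edge of the corner, mid length; x along the length, y along the flat leg, z up the other leg. Turned +45 deg about x it is corner down. In a valley its corner is 2.8 mm above the pan, less 0.5 mm per mm of gap; gaps over 5.6 mm are too wide.
- offcut: offcut of dark square tube, 50 mm long (x), 30 x 30 mm, 120 g, left lying on the pan. Origin: centre of its underside.
- bin: red open plastic bin, fixed, 120 (x) x 100 (y) x 60 mm high, walls and floor 4 mm. Origin: centre of its underside. Takes scrap.
- magnet: bystander: red flat welding magnet, about 60 x 60 x 16 mm, lying on the table. Origin: underside.
- wire_brush: bystander: wire brush with a wooden handle, lying
- nozzle_jar: bystander: jar 56 mm across, 60 mm high. Origin: underside.

How it is judged:
By the outcome, as a careful person would: the job done as asked, in the order asked, and still so for the second after the job is handed in, with the robot touching nothing.
Of ridge1, ridge2, ridge3, ridge4 only 3 to 4 are there at a start; the rules pass over those that are not, and their reading is None.
At some moment in a run one of lying1, lying2 may be knocked a few centimetres aside while the robot is not near it.
It also fails if it takes over 210 s, if anything falls off the work surface, if the arm or the gripper's body presses on something with over 40 N, if the wrist force passes 120 N, or if a joint passes its speed limit or range.

### The arm

A 6-joint arm with a two-finger parallel gripper is mounted at the origin on the work surface. World frame = base frame: x ahead of the robot, y to its left, z up, the work surface at z = 0. Lengths are in mm, angles in degrees, forces in N, time in s.
With the tool pointing down it reaches from about 350 to 850 mm from the base axis. Payload 8.1 kg.
Tool frame: the origin (TCP) lies on the centre line of the jaws, within the pads' length; the fingertips stand 19 mm ahead of it and the grasp point (between the pads) is the TCP; z points along the fingers, y is the direction in which the jaws open and shut (so a half turn about z gives the same grasp; the last joint's range is limited). The gripper opens to 85 mm and grips with 20 to 120 N. Pads are 22 mm wide; open, the fingers measure 114 mm over their backs; the gripper's body (76 mm by 85 mm) begins 54 mm behind the grasp point. The pads swing forward as they close: fully open they stand 13 mm farther back than shut.
Start: joints at [-73.304, 7.471, 85.268, -0, 87.261, -4.893], TCP at [220.788, -557.905, 250.292] pointing down, gripper open.
Joint ranges: [-169.43, 169.43], [-51.17, 129.36], [1.28, 143.12], [-76.62, 256.62], [0, 156.53], [-152.29, 152.29]. Speed limits (degrees/s): [136.94, 136.94, 159.86, 180, 180, 180].

### API

Orientations are given as [roll, pitch, yaw] about the fixed x, y, z axes, in that order (R = Rz(yaw) Ry(pitch) Rx(roll)).
In Python, from bench import r, viewer gives the robot as it stands.
- The arm moves only by the tool carry_out, never from a script. Its argument "commands" is a list that holds one entry, the list of rows, each a list of 7 numbers: the finger opening in mm, from 0 to 85.4, then the shift along the tool's x, y, z in mm, then the turn, a rotation vector about the tool's x, y, z in degrees. A call has 1 to 5 rows; each row is the pose to reach, as a shift and turn from the pose commanded when the call began, along the tool's axes at that moment; what a row does not reach only later rows make up. A row lasts 1/8 s, in which the tool goes at most 62.5 mm and 10.7 degrees, less where a joint would pass 70% of its speed; a pose out of reach is approached as far as the arm can. A call with a gripper value outside its range is refused whole. The fingers move at their own pace and stop on an object; "grip_force" is the grip in N (left out, the last holds). Time passes only in rows, so rows that repeat a pose let the fingers close. It gives the time, the measured TCP pose, the force and the opening at its end, in the units of the state.
- r.sense(): the state, without advancing time (a new reading comes with each control period).
- viewer.snapshot(name): name is "scene" or "top"; returns the picture (420x560x3 uint8, red, green, blue); there is no depth.
- viewer.calibration(name): a dict with "camera_matrix" (3x3 intrinsics, pixels), "rvec" (rotation vector, rad) and "tvec" (3), from world to camera coordinates, as OpenCV has them. Camera axes: x right, y down, z forward; pixel columns grow to the right and rows downward; lengths in mm; the calibration is good to about 2 mm. A picture is of the moment at which its call begins. calibration takes no time and is no camera call.
- r.hand_in(): hands the job in, once; it reports no verdict.
The state is a dict: "time": time; "joint_pos": joint angles; "qd": joint speeds; "joint_efforts": joint torques, N m; "tool_pos": TCP position; "tcp_rot": TCP orientation; "ft_force": force on the tool from outside, world axes, zero at the start; "wrist_torque": the same for the moment, N m; "finger_gap": finger opening in mm.
Only numpy, scipy, OpenCV 4.12 (cv2) and the standard library are available. Lean on these libraries where they do the work, as an engineer would, in place of code of your own. Each camera call takes 0.05 s, during which the arm holds its last target. There are 200 camera calls.

## Working session

There is one attempt and no reset: what is moved stays moved. The work goes in short steps, Python scripts to look and compute and a tool call to move; the robot and the scene stay as the last step left them, time stands still between calls to the robot, and variables do not carry over. Pictures are saved under pics/ and viewed, about 12 in all and at most 16, crops included, and the job is handed in when it is done.

Besides the shell and the picture viewer there is one more tool, called after "Emit:" as name(argument=value, ...), one argument or row to a line, values as JSON. carry_out: Moves the arm, as the interface text tells. Its arguments: {"type":"object","properties":{"commands":{"type":"array","items":{"type":"array","items":{"type":"array","items":{"type":"number"}}}},"grip_force":{"type":"number"}},"required":["commands"]}

```bash
mkdir -p pics; ls
cat > h.py <<'E'
import numpy as np,cv2
from bench import r,viewer
def cam(n):
    c=viewer.calibration(n);return np.array(c["camera_matrix"],float),np.array(c["rvec"],float).reshape(3,1),np.array(c["tvec"],float).reshape(3,1)
def ray(n,px,z):
    K,rv,t=cam(n);R=cv2.Rodrigues(rv)[0];C=(-R.T@t).ravel()
    px=np.atleast_2d(px).astype(float)
    d=(R.T@np.linalg.inv(K)@np.c_[px,np.ones(len(px))].T).T
    return C+d*((z-C[2])/d[:,2])[:,None]
def proj(n,P):
    K,rv,t=cam(n);return cv2.projectPoints(np.atleast_2d(P).astype(float),rv,t,K,None)[0][:,0]
def snap(n,f):
    im=cv2.cvtColor(viewer.snapshot(n),cv2.COLOR_RGB2BGR);cv2.imwrite(f"pics/{f}.png",im);return im
E
python3 - <<'E'
from h import *
for n in("scene","top"):
    im=snap(n,n+"0");K,rv,t=cam(n);R=cv2.Rodrigues(rv)[0];print(n,(-R.T@t).ravel(),R[2],K[0,0])
    cv2.imwrite(f"pics/{n}0b.png",cv2.resize(im,(800,600),interpolation=cv2.INTER_CUBIC))
print(r.sense())
E
```

```text
pics
scene [1225.72161526  279.58064124 1177.50574365] [-0.51280384 -0.19480453 -0.83611208] 490.4135303202741
top [ 360.54584715   22.98650044 1423.39106786] [ 0.12339919 -0.01012965 -0.99230541] 504.96026155167783
{'time': 0.1, 'joint_pos': array([-7.33050387e+01,  7.50986161e+00,  8.53257296e+01, -1.28971658e-03,
        8.72622532e+01, -4.89217241e+00]), 'qd': array([-0.00542241, -0.06335736, -0.03277139, -0.00521631,  0.01940333,
       -0.17107904]), 'joint_efforts': array([ 5.54466878e-04, -5.70952141e+01, -5.01943302e+01, -3.87748341e-04,
        8.19184439e-03, -2.24592407e-05]), 'tool_pos': array([ 220.63158827, -557.43984385,  249.33311851]), 'tcp_rot': array([-1.79902402e+02, -7.06079390e-03,  2.15871904e+01]), 'ft_force': array([-0.49956254,  0.35207415, -0.40557988]), 'wrist_torque': array([-0.0259935 ,  0.01215097, -0.00376574]), 'finger_gap': 85.36870849139478}
```

View pics/top0b.png

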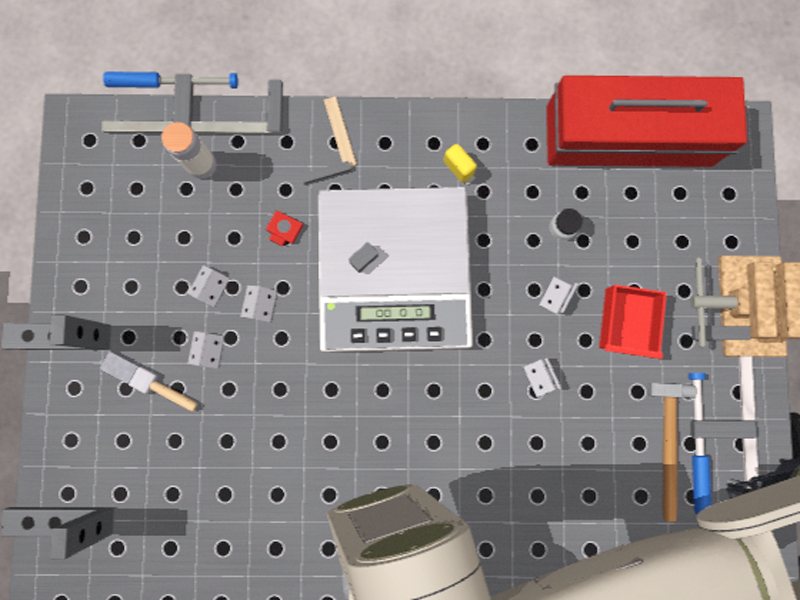

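View pics/scene0b.png

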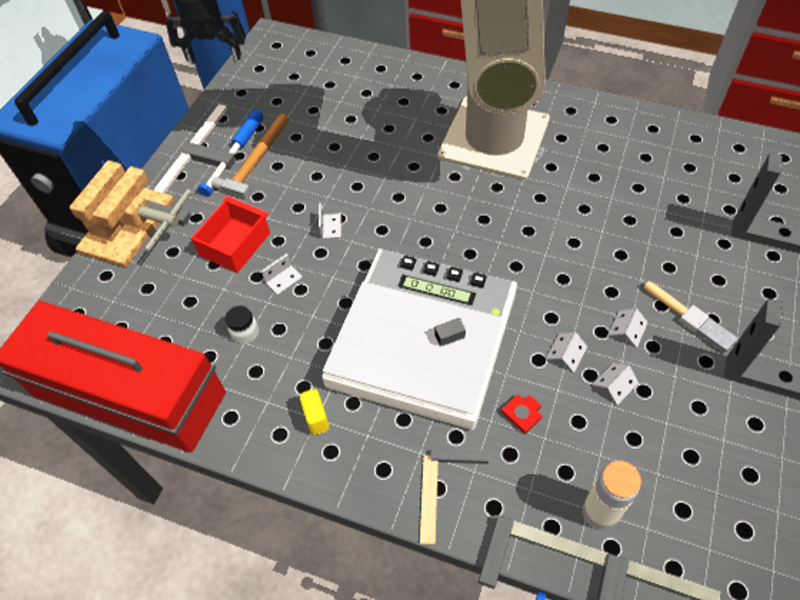

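```bash
cat >> h.py <<'E'
def blobs(n,im,zr=0,thr=150,dark=None):
    hsv=cv2.cvtColor(im,cv2.COLOR_BGR2HSV)
    m=((hsv[...,2]>thr)&(hsv[...,1]<40)).astype(np.uint8)
    m=cv2.morphologyEx(m,cv2.MORPH_CLOSE,np.ones((3,3),np.uint8))
    cs,_=cv2.findContours(m,cv2.RETR_EXTERNAL,cv2.CHAIN_APPROX_NONE);return m,cs
def mosaic(n,im,cents,f,h=22,s=6,cols=3):
    T=[]
    for c in cents:
        x,y=int(round(c[0]))-h,int(round(c[1]))-h
        t=cv2.resize(im[y:y+2*h,x:x+2*h],None,fx=s,fy=s,interpolation=cv2.INTER_CUBIC)
        for k in range(0,2*h,5):
            if (x+k)%10<5: cv2.putText(t,str(x+k),(k*s,8),0,.3,(0,0,255))
            if (y+k)%10<5: cv2.putText(t,str(y+k),(0,k*s+4),0,.3,(0,0,255))
            cv2.line(t,(k*s,10),(k*s,14),(0,0,255));cv2.line(t,(22,k*s),(26,k*s),(0,0,255))
        T.append(t)
    while len(T)%cols:T.append(np.zeros_like(T[0]))
    M=np.vstack([np.hstack(T[i:i+cols]) for i in range(0,len(T),cols)]);cv2.imwrite(f"pics/{f}.png",M)
E
python3 - <<'E'
from h import *
for n in("top","scene"):
    im=cv2.imread(f"pics/{n}0.png");m,cs=blobs(n,im)
    print(n)
    for c in cs:
        a=cv2.contourArea(c)
        if 120<a<20000:
            rc=cv2.minAreaRect(c);w=ray(n,[rc[0]],10)[0]
            if 150<w[0]<800 and abs(w[1])<600: print(int(a),np.round(rc[0],1),np.round(rc[1],1),round(rc[2],1),np.round(w[:2],0))
    h=dict(top=[(146,200),(181,212),(144,245),(391,206),(380,264),(256,180)],scene=[(440,229),(431,268),(396,246),(197,191),(231,155),(315,232)])[n]
    mosaic(n,im,h,n+"m")
# dark keys in top
im=cv2.imread("pics/top0.png");g=cv2.cvtColor(im,cv2.COLOR_BGR2GRAY)
m=(g<70).astype(np.uint8);cs,_=cv2.findContours(m[225:245,230:325],cv2.RETR_EXTERNAL,2)
for c in cs:
    if cv2.contourArea(c)>20:
        x,y,w,h=cv2.boundingRect(c);p=(x+w/2+230-.5,y+h/2+225-.5);print("key",p,w,h,np.round(ray("top",[p],69)[0],1))
hsv=cv2.cvtColor(im,cv2.COLOR_BGR2HSV)
m=((hsv[...,1]>150)&((hsv[...,0]<8)|(hsv[...,0]>172))).astype(np.uint8);cs,_=cv2.findContours(m,cv2.RETR_EXTERNAL,2)
for c in cs:
    if cv2.contourArea(c)>100: rc=cv2.minAreaRect(c);print("red",np.round(rc[0]),np.round(ray("top",[rc[0]],60)[0]),rc[2])
E
```

```text
top
121 [120.5 346. ] [12. 13.] 90.0 [151. 445.]
scene
136 [395.5 330.5] [13. 13.] 90.0 [755. 350.]
134 [356.5 317.5] [13. 13.] 90.0 [755. 251.]
128 [443.5 307. ] [12. 13.] 90.0 [656. 450.]
125 [318.5 305.5] [12.7 12.7] 45.0 [756. 151.]
124 [404.5 295. ] [12. 13.] 90.0 [656. 350.]
5150 [483.3 336.9] [ 97.9 151. ] 20.1 [701. 555.]
825 [420.4 287.3] [51.4 96.7] 30.0 [621. 384.]
185 [189.4 234.7] [59.6 28.4] 11.1 [ 675. -253.]
598 [193.2 196.8] [44.7 41.6] 4.4 [ 555. -300.]
11985 [325.9 247.2] [184.  128.9] 18.3 [589. 117.]
514 [489.5 206.4] [84.1 34.2] 69.8 [309. 518.]
272 [232.5 155. ] [26. 19.] 90.0 [ 372. -255.]
204 [159.  127.4] [26.8 19.4] 36.9 [ 343. -528.]
1916 [410.7 186.7] [144.2  92.2] 84.5 [313. 291.]
key (268.0, 234.5) 9 10 [452.9  45.8  69. ]
key (250.0, 234.5) 9 10 [452.5  94.   69. ]
key (304.0, 233.5) 9 10 [456.3 -50.9  69. ]
key (286.0, 233.5) 9 10 [455.9  -2.5  69. ]
red [444. 224.] [ 485. -431.   60.] 6.34019136428833
red [198. 161.] [655. 241.  60.] 26.56505012512207
red [440. 109.] [ 809. -431.   60.] 18.996654510498047
red [456.  79.] [ 897. -481.   60.] 0.5509039759635925
```

View pics/topm.png

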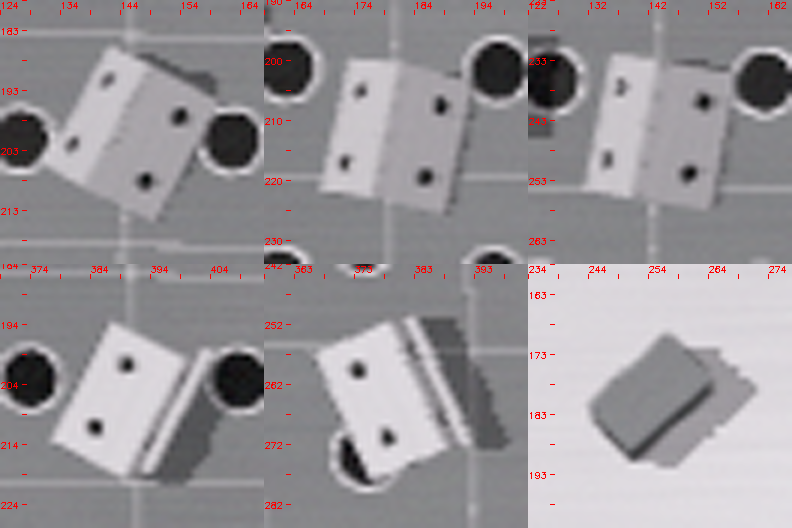

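View pics/scenem.png

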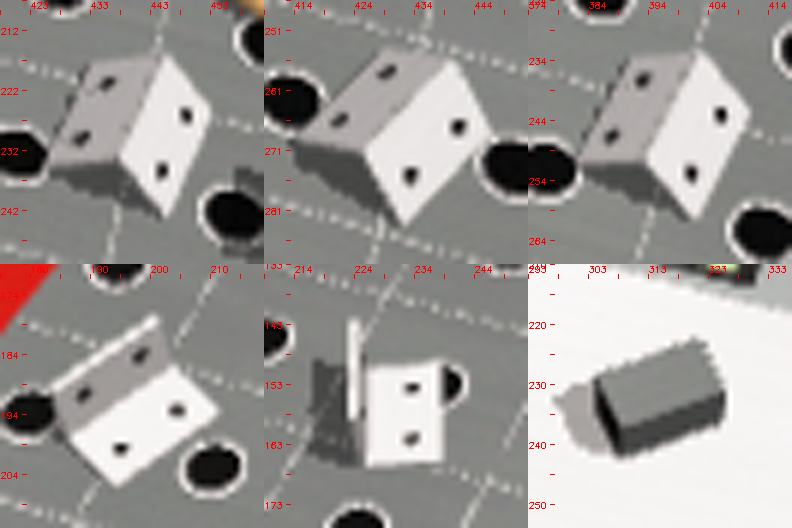

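```bash
cat > m.py <<'E'
from h import *
T={'top':dict(R1=((124,178),[(108,80),(72,143),(180,117),(146,181)]),R2=((159,190),[(97,91),(81,162),(177,106),(161,177)]),R3=((122,223),[(93,88),(79,160),(176,101),(161,174)])),
'scene':dict(R1=((418,207),[(108,83),(82,138),(186,116),(162,171)]),R2=((409,246),[(123,72),(76,120),(194,127),(146,176)]),R3=((374,224),[(115,80),(84,137),(193,116),(163,174)]))}
def refine(im,p,w=3):
    g=255.-cv2.cvtColor(im,cv2.COLOR_BGR2GRAY)
    for _ in range(3):
        x0,y0=np.round(p).astype(int);s=g[y0-w:y0+w+1,x0-w:x0+w+1];s=np.clip(s-np.median(s)-10,0,None)
        yy,xx=np.mgrid[y0-w:y0+w+1,x0-w:x0+w+1];p=np.array([(s*xx).sum(),(s*yy).sum()])/s.sum()
    return p
for n in T:
    im=cv2.imread(f"pics/{n}0.png")
    for k,(o,ps) in T[n].items():
        P=np.array([ray(n,[refine(im,np.array(o)+np.array(p)/6-.4)],17.7)[0] for p in ps])[:,:2]
        c=P.mean(0);d=(P[0]-P[1]+P[2]-P[3])/2;print(n,k,c.round(1),"axis",np.degrees(np.arctan2(d[1],d[0])).round(1),np.linalg.norm(d).round(1),np.linalg.norm((P[2]+P[3]-P[0]-P[1])/2).round(1))
L={'top':dict(A=((369,184),[(110,58),(52,176),(186,91),(128,211)]),B=((358,242),[(54,86),(103,212),(128,58),(183,186)])),
'scene':dict(A=((175,169),[(218,146),(118,223),(173,101),(70,171)]),B=((209,133),[(179,100),(179,197),(102,104),(102,201)]))}
for n in L:
    for k,(o,ps) in L[n].items():
        P=ray(n,np.array(o)+np.array(ps)/6-.4,4)[:,:2];print(n,k,P.round(0).tolist(),"toe mid",P[:2].mean(0).round(1),"fold mid",P[2:].mean(0).round(1))
        d=P[0]-P[1]+P[2]-P[3];print("   axis",np.degrees(np.arctan2(d[1],d[0])).round(1))
c=ray('top',np.array([(319,190),(467,187),(470,295),(321,295)])/1.4286,75)[:,:2];print("pan",c.round(0).tolist(),c.mean(0).round(1))
o=ray('top',np.array((234,158))+np.array([(597-528,412-264),(667-528,332-264),(714-528,384-264),(632-528,460-264)])/6-.4,105)[:,:2];print("offcut",o.round(0).tolist(),o.mean(0).round(1))
print("bin",ray('top',np.array([(608,286),(665,291),(662,355),(602,349)])/1.4286,60)[:,:2].round(0).tolist())
E
python3 m.py
```

```text
top R1 [554.6 395.6] axis -21.3 34.2 44.9
top R2 [519. 297.] axis -10.5 34.0 46.2
top R3 [427.1 397.5] axis -8.4 33.4 47.0
scene R1 [430.6 396.8] axis 170.7 34.4 42.1
scene R2 [555.5 394.4] axis 151.1 34.2 43.9
scene R3 [521.8 295.5] axis 170.2 34.5 42.6
top A [[577.0, -291.0], [521.0, -262.0], [562.0, -327.0], [504.0, -298.0]] toe mid [ 549.  -276.4] fold mid [ 533.1 -312.1]
   axis -26.7
top B [[399.0, -230.0], [341.0, -252.0], [412.0, -265.0], [353.0, -290.0]] toe mid [ 370.1 -241.1] fold mid [ 382.9 -277.3]
   axis 21.7
scene A [[522.0, -260.0], [579.0, -286.0], [504.0, -293.0], [559.0, -322.0]] toe mid [ 550.7 -272.7] fold mid [ 531.8 -307.2]
   axis 153.7
scene B [[340.0, -250.0], [400.0, -224.0], [356.0, -287.0], [415.0, -260.0]] toe mid [ 370.3 -236.8] fold mid [ 385.7 -273.4]
   axis -156.2
pan [[730.0, 171.0], [738.0, -113.0], [529.0, -118.0], [527.0, 163.0]] [631.   25.6]
offcut [[588.0, 107.0], [624.0, 77.0], [601.0, 56.0], [567.0, 91.0]] [595.2  82.7]
bin [[550.0, -384.0], [542.0, -493.0], [419.0, -483.0], [430.0, -369.0]]
```

```bash
cat > plan.py <<'E'
from h import *
from scipy.spatial.transform import Rotation as Ro, Slerp
import sys
def down(yaw,lean=0): # lean: rotation about tool y (deg)
    return Ro.from_euler('xyz',[180,0,yaw],degrees=True)*Ro.from_euler('y',lean,degrees=True)
def plan(segs,step=55,ang=9.5,rnd=.5):
    """segs: (gap,pos,R,hold rows,[step])"""
    s=r.sense();p=np.array(s['tool_pos']);R=Ro.from_euler('xyz',s['tcp_rot'],degrees=True)
    W=[]
    for sg in segs:
        g,q,Q,h=sg[:4];st=sg[4] if len(sg)>4 else step
        q=np.array(q,float);Q=R if Q is None else Q
        n=max(1,int(np.ceil(max(np.linalg.norm(q-p)/st,np.degrees((R.inv()*Q).magnitude())/ang))))
        sl=Slerp([0,1],Ro.concatenate([R,Q]))
        W+=[(g,p+(q-p)*(i+1)/n,sl((i+1)/n)) for i in range(n)]+[(g,q,Q)]*h
        p,R=q,Q
    p=np.array(s['tool_pos']);R=Ro.from_euler('xyz',s['tcp_rot'],degrees=True)
    for i in range(0,len(W),5):
        rows=[]
        for g,q,Q in W[i:i+5]:
            d=np.round(R.inv().apply(q-p)/rnd)*rnd;v=np.round(np.degrees((R.inv()*Q).as_rotvec())/rnd)*rnd
            rows.append([g]+(d+0.).tolist()+(v+0.).tolist())
        print("[["+", ".join("["+",".join(f"{x:g}" for x in w)+"]" for w in rows)+"]]")
        p=p+R.apply(rows[-1][1:4]);R=R*Ro.from_rotvec(rows[-1][4:],degrees=True)
    print("end",p.round(1),R.as_euler('xyz',degrees=True).round(1))
def st():
    s=r.sense();print(round(s['time'],2),s['tool_pos'].round(1),s['tcp_rot'].round(1),"F",s['ft_force'].round(1),"gap",round(s['finger_gap'],1),"q",s['joint_pos'].round(0))
E
python3 -c "
from plan import *
D=down(139)
plan([(60,(595,83,210),D,1),(60,(595,83,98.5),D,2,30),(10,(595,83,98.5),D,5)])"
```

```text
[[[60,41.5,-32.5,3,0,0,-8.5], [60,83.5,-65.5,5.5,0,0,-17], [60,125,-98,8.5,0,0,-25], [60,167,-131,11.5,0,0,-33.5], [60,208.5,-163.5,14.5,0,0,-42]]]
[[[60,53,3.5,2.5,0,0,-8.5], [60,105.5,7,5.5,0,0,-16.5], [60,158.5,11,8.5,0,0,-25], [60,211.5,14.5,11.5,0,0,-33.5], [60,264.5,18,14,0,0,-42]]]
[[[60,36.5,38,3,0,0,-8.5], [60,73.5,76,6,0,0,-16.5], [60,110.5,114,9,0,0,-25], [60,147.5,152,11.5,0,0,-33.5], [60,147.5,152,11.5,0,0,-33.5]]]
[[[60,0,0,28,0,0,0], [60,-0.5,0,56,0,0,0], [60,-0.5,0,84,0,0,0], [60,-0.5,0,111.5,0,0,0], [60,-0.5,0,111.5,0,0,0]]]
[[[60,0,0,0,0,0,0], [10,0,0,0,0,0,0], [10,0,0,0,0,0,0], [10,0,0,0,0,0,0], [10,0,0,0,0,0,0]]]
[[[10,0,0,0,0,0,0], [10,0,0,0,0,0,0]]]
end [595.2  83.   98.7] [ 1.799e+02 -1.000e-01  1.391e+02]
```

Emit:
carry_out(
  commands=[
    [[60,41.5,-32.5,3,0,0,-8.5],[60,83.5,-65.5,5.5,0,0,-17],[60,125,-98,8.5,0,0,-25],[60,167,-131,11.5,0,0,-33.5],[60,208.5,-163.5,14.5,0,0,-42]],
  ],
  grip_force=40,
)

```text
time: 0.72
tool_pos: [354.9, -327.4, 235.3]
tcp_rot: [-180.0, -0.0, 63.9]
ft_force: [0.6, -1.0, 0.2]
finger_gap: 60.0
```

Emit:
carry_out(
  commands=[
    [[60,53,3.5,2.5,0,0,-8.5],[60,105.5,7,5.5,0,0,-16.5],[60,158.5,11,8.5,0,0,-25],[60,211.5,14.5,11.5,0,0,-33.5],[60,264.5,18,14,0,0,-42]],
  ],
)

```text
time: 1.35
tool_pos: [488.7, -98.6, 221.4]
tcp_rot: [-180.0, -0.0, 105.9]
ft_force: [1.1, -0.3, 0.0]
finger_gap: 59.8
```

Emit:
carry_out(
  commands=[
    [[60,36.5,38,3,0,0,-8.5],[60,73.5,76,6,0,0,-16.5],[60,110.5,114,9,0,0,-25],[60,147.5,152,11.5,0,0,-33.5],[60,147.5,152,11.5,0,0,-33.5]],
  ],
)

```text
time: 1.98
tool_pos: [595.3, 85.9, 208.7]
tcp_rot: [-180.0, -0.1, 139.4]
ft_force: [-0.8, 0.2, -0.3]
finger_gap: 60.4
```

Emit:
carry_out(
  commands=[
    [[60,2,1.5,28,0,0,0],[60,2,1.5,56,0,0,0],[60,2,1.5,84,0,0,0],[60,2,1.5,110,0,0,0],[60,2,1.5,110,0,0,0]],
  ],
)

```text
time: 2.6
tool_pos: [592.0, 84.1, 97.5]
tcp_rot: [-179.8, -0.2, 139.0]
ft_force: [-0.5, 1.2, 0.4]
finger_gap: 60.1
```

Emit:
carry_out(
  commands=[
    [[10,0,0,0,0,0,0],[10,0,0,0,0,0,0],[10,0,0,0,0,0,0],[10,0,0,0,0,0,0],[10,0,0,0,0,0,0]],
  ],
)

```text
time: 3.22
tool_pos: [595.8, 85.0, 102.4]
tcp_rot: [179.9, 0.1, 139.1]
ft_force: [-0.0, -0.7, 6.7]
finger_gap: 30.0
```

Emit:
carry_out(
  commands=[
    [[10,0,0,-30,0,0,0],[10,0,0,-60,0,0,0],[10,0,0,-100,0,0,0],[10,0,0,-100,0,0,0]],
  ],
)

```text
time: 3.72
tool_pos: [597.0, 85.3, 205.3]
tcp_rot: [179.7, 0.3, 139.1]
ft_force: [0.7, -0.1, -1.1]
finger_gap: 30.0
```

```bash
python3 -c "
from plan import *
st();D=down(84)
plan([(10,(487,-431,190),D,1),(10,(487,-431,66),D,2,45),(60,(487,-431,66),D,2),(60,(487,-431,190),D,0)])"
```

```text
3.73 [597.   85.3 205.3] [179.7   0.3 139.1] F [ 0.7 -0.1 -1.1] gap 30.0 q [  3.   9.  88.  -0.  82. -46.]
[[[10,-25.5,-46,1.5,0,0,5.5], [10,-51,-92.5,3,0,0,11], [10,-76.5,-138.5,4.5,0,0,16.5], [10,-102,-185,5.5,0,0,22], [10,-127.5,-231,7,0,0,27.5]]]
[[[10,-44,-29.5,1.5,0.5,0,5.5], [10,-88,-58.5,3,0.5,0,11], [10,-132,-88,4.5,0.5,0,16.5], [10,-176,-117,6,0.5,0,22], [10,-220,-146.5,7,0.5,0,27.5]]]
[[[10,0.5,0,0,0,0,0], [10,0.5,0,41.5,0,0,0], [10,0.5,0,83,0,0,0], [10,0.5,0,124,0,0,0], [10,0.5,0,124,0,0,0]]]
[[[10,0,0,0,0,0,0], [60,0,0,0,0,0,0], [60,0,0,0,0,0,0], [60,0,0,0,0,0,0], [60,0,0,-41,0,0,0]]]
[[[60,0,0,-41.5,0,0,0], [60,0,0,-83,0,0,0]]]
end [ 487.  -430.8  190.2] [-180.     0.    84.1]
```

Emit:
carry_out(
  commands=[
    [[10,-25.5,-46,1.5,0,0,5.5],[10,-51,-92.5,3,0,0,11],[10,-76.5,-138.5,4.5,0,0,16.5],[10,-102,-185,5.5,0,0,22],[10,-127.5,-231,7,0,0,27.5]],
  ],
)

```text
time: 4.35
tool_pos: [538.6, -174.3, 192.4]
tcp_rot: [-180.0, -0.0, 111.4]
ft_force: [1.0, -1.2, -1.4]
finger_gap: 29.8
```

Emit:
carry_out(
  commands=[
    [[10,-44,-29.5,1.5,0.5,0,5.5],[10,-88,-58.5,3,0.5,0,11],[10,-132,-88,4.5,0.5,0,16.5],[10,-176,-117,6,0.5,0,22],[10,-220,-146.5,7,0.5,0,27.5]],
  ],
)

```text
time: 4.97
tool_pos: [483.4, -432.7, 185.1]
tcp_rot: [-179.5, 0.1, 83.9]
ft_force: [0.0, 0.8, -1.5]
finger_gap: 30.2
```

Emit:
carry_out(
  commands=[
    [[10,0.5,0,0,0,0,0],[10,0.5,0,41.5,0,0,0],[10,0.5,0,83,0,0,0],[10,0.5,0,124,0,0,0],[10,0.5,0,124,0,0,0]],
  ],
)

```text
time: 5.6
tool_pos: [480.7, -427.3, 57.1]
tcp_rot: [-179.1, -0.3, 84.1]
ft_force: [0.2, 0.7, -0.7]
finger_gap: 30.0
```

Emit:
carry_out(
  commands=[
    [[10,0,0,0,0,0,0],[60,0,0,0,0,0,0],[60,0,0,0,0,0,0],[60,0,0,-50,0,0,0],[60,0,0,-110,0,0,0]],
  ],
)

```text
time: 6.22
tool_pos: [483.6, -430.3, 172.8]
tcp_rot: [-179.4, 0.0, 84.1]
ft_force: [1.3, -1.1, -0.6]
finger_gap: 59.8
```

```bash
python3 -c "
from plan import *
st();D=down(91.6)
im=snap('top','t1');cv2.imwrite('pics/t1c.png',cv2.resize(im[130:300,180:500],(800,425)))
plan([(0,(453.3,45.7,170),D,1),(0,(453.3,45.7,112),D,2,40)])"
```

```text
6.22 [ 483.6 -430.3  172.8] [-179.4    0.    84.1] F [ 1.3 -1.1 -0.6] gap 59.8 q [-46.  18.  82.  -0.  81. -40.]
[[[0,52.5,-9,1,0,0,-1], [0,105,-18.5,2,0,0,-1.5], [0,158,-27.5,3.5,0,0,-2.5], [0,210.5,-37,4.5,0,0.5,-3.5], [0,263,-46,5.5,0,0.5,-4]]]
[[[0,53.5,-5.5,1.5,0,0,-1], [0,106.5,-11,3,0,0,-2], [0,159.5,-16.5,4.5,0,0,-2.5], [0,212.5,-22.5,6.5,0,0,-3.5], [0,212.5,-22.5,6.5,0,0,-3.5]]]
[[[0,0,0,29,0,0,0], [0,0,0,58,0,0,0], [0,0,0,58,0,0,0], [0,0,0,58,0,0,0]]]
end [453.1  45.5 111.8] [1.80e+02 1.00e-01 9.16e+01]
```

View pics/t1c.png

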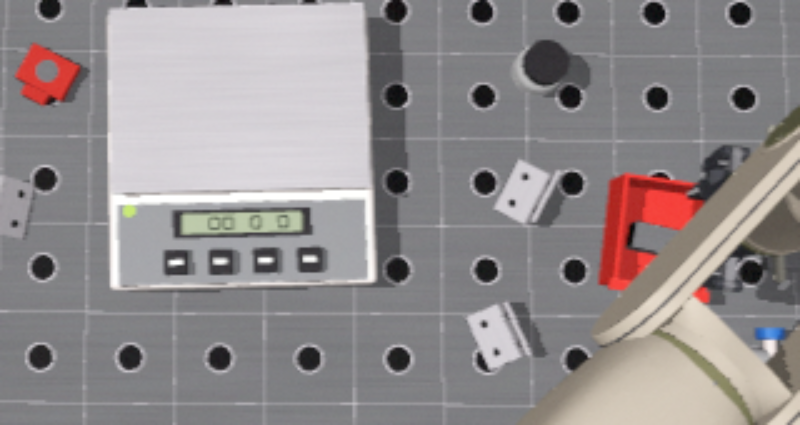

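Emit:
carry_out(
  commands=[
    [[0,52.5,-9,1,0,0,-1],[0,105,-18.5,2,0,0,-1.5],[0,158,-27.5,3.5,0,0,-2.5],[0,210.5,-37,4.5,0,0.5,-3.5],[0,263,-46,5.5,0,0.5,-4]],
  ],
)

```text
time: 6.9
tool_pos: [465.8, -163.4, 167.7]
tcp_rot: [-179.7, -0.4, 88.1]
ft_force: [0.4, 0.7, 0.0]
finger_gap: -0.0
```

Emit:
carry_out(
  commands=[
    [[0,53.5,-5.5,1.5,0,0,-1],[0,106.5,-11,3,0,0,-2],[0,159.5,-16.5,4.5,0,0,-2.5],[0,212.5,-22.5,6.5,0,0,-3.5],[0,212.5,-22.5,6.5,0,0,-3.5]],
  ],
)

```text
time: 7.52
tool_pos: [450.1, 51.7, 162.7]
tcp_rot: [-179.7, -0.5, 91.9]
ft_force: [0.4, -1.3, -0.4]
finger_gap: 0.1
```

Emit:
carry_out(
  commands=[
    [[0,0,0,29,0,0,0],[0,0,0,56,0,0,0],[0,0,0,56,0,0,0],[0,0,0,56,0,0,0]],
  ],
)

```text
time: 8.02
tool_pos: [450.6, 48.3, 107.2]
tcp_rot: [-179.7, -0.4, 91.5]
ft_force: [-0.0, 0.4, 0.0]
finger_gap: 0.1
```

```bash
python3 -c "
from plan import *
for i in range(5):st();viewer.snapshot('top')"
```

```text
8.03 [450.6  48.3 107.2] [-179.7   -0.4   91.5] F [-0.   0.4  0. ] gap 0.1 q [ -1.  -9. 117.   0.  72.  -2.]
8.07 [450.8  48.5 107.5] [-179.7   -0.4   91.5] F [1.4 0.5 0.2] gap 0.0 q [ -1.  -9. 117.   0.  72.  -2.]
8.12 [450.9  48.5 107.6] [-179.7   -0.4   91.6] F [ 0.   0.5 -0.8] gap -0.2 q [ -1.  -9. 117.   0.  72.  -2.]
8.18 [450.8  48.6 107.4] [-179.7   -0.4   91.6] F [-1.4 -0.7  0.3] gap 0.3 q [ -1.  -9. 117.   0.  72.  -2.]
8.22 [450.6  48.8 107.2] [-179.7   -0.4   91.6] F [ 0.9 -0.6  0.3] gap -0.3 q [ -1.  -9. 117.   0.  72.  -2.]
```

Emit:
carry_out(
  commands=[
    [[0,-2.5,2,0,0,0,0],[0,-2.5,2,3,0,0,0],[0,-2.5,2,5,0,0,0],[0,-2.5,2,5,0,0,0],[0,-2.5,2,5,0,0,0]],
  ],
)

```text
time: 8.9
tool_pos: [451.6, 46.6, 100.8]
tcp_rot: [-179.5, -0.4, 91.6]
ft_force: [0.6, -0.4, -0.2]
finger_gap: 0.2
```

Emit:
carry_out(
  commands=[
    [[0,0,0,2,0,0,0],[0,0,0,2,0,0,0],[0,0,0,2,0,0,0]],
  ],
)

```text
time: 9.28
tool_pos: [451.6, 46.6, 98.8]
tcp_rot: [-179.6, -0.4, 91.6]
ft_force: [-0.3, -0.6, -0.0]
finger_gap: 0.2
```

Emit:
carry_out(
  commands=[
    [[0,0,0,2,0,0,0],[0,0,0,2,0,0,0],[0,0,0,2,0,0,0]],
  ],
)

```text
time: 9.65
tool_pos: [451.6, 46.6, 96.8]
tcp_rot: [-179.5, -0.4, 91.6]
ft_force: [0.1, 0.2, -0.8]
finger_gap: -0.1
```

Emit:
carry_out(
  commands=[
    [[0,0,0,3,0,0,0],[0,0,0,3,0,0,0],[0,0,0,3,0,0,0]],
  ],
)

```text
time: 10.02
tool_pos: [451.6, 46.6, 93.8]
tcp_rot: [-179.5, -0.4, 91.6]
ft_force: [1.0, -0.3, -1.2]
finger_gap: -0.1
```

Emit:
carry_out(
  commands=[
    [[0,0,0,3,0,0,0],[0,0,0,3,0,0,0],[0,0,0,3,0,0,0]],
  ],
)

```text
time: 10.4
tool_pos: [451.6, 46.6, 90.8]
tcp_rot: [-179.5, -0.4, 91.6]
ft_force: [0.0, 0.1, 0.3]
finger_gap: 0.1
```

Emit:
carry_out(
  commands=[
    [[0,0,0,3,0,0,0],[0,0,0,3,0,0,0],[0,0,0,3,0,0,0]],
  ],
)

```text
time: 10.78
tool_pos: [451.7, 46.6, 88.0]
tcp_rot: [-179.6, -0.4, 91.6]
ft_force: [-0.4, 0.7, 0.2]
finger_gap: -0.1
```

Emit:
carry_out(
  commands=[
    [[0,0,0,3,0,0,0],[0,0,0,4.5,0,0,0],[0,0,0,4.5,0,0,0],[0,0,0,4.5,0,0,0]],
  ],
)

```text
time: 11.28
tool_pos: [451.8, 46.7, 83.6]
tcp_rot: [-179.6, -0.4, 91.6]
ft_force: [-0.3, -0.2, 3.4]
finger_gap: -0.0
```

Emit:
carry_out(
  commands=[
    [[0,0,0,1,0,0,0],[0,0,0,1,0,0,0]],
  ],
)

```text
time: 11.52
tool_pos: [451.9, 46.7, 83.0]
tcp_rot: [-179.6, -0.4, 91.6]
ft_force: [-1.8, -0.4, 8.8]
finger_gap: 0.0
```

Emit:
carry_out(
  commands=[
    [[0,0,0,-30,0,0,0],[85,0,0,-80,0,0,0],[85,0,0,-80,0,0,0]],
  ],
)

```text
time: 11.9
tool_pos: [454.7, 46.1, 166.3]
tcp_rot: [-179.9, -0.4, 91.6]
ft_force: [0.7, 0.5, -0.3]
finger_gap: 35.5
```

```bash
sed -i 's/^    s=r.sense();p=np/    [viewer.snapshot("top") for _ in range(3)]\n    s=r.sense();p=np/' plan.py; python3 -c "
from plan import *
st();D=down(80);p=(520.4,296.2)
plan([(85,(*p,130),D,1),(85,(*p,20),D,2,40)])"
```

```text
11.9 [454.7  46.1 166.3] [-179.9   -0.4   91.6] F [ 0.7  0.5 -0.3] gap 35.5 q [ -1. -12. 113.   0.  79.  -3.]
[[[85,49.5,15,6.5,0,0,2.5], [85,99,30.5,13,0,0,4.5], [85,148.5,45.5,19.5,-0.5,0,7], [85,198,61,26,-0.5,-0.5,9.5], [85,248,76,32.5,-0.5,-0.5,11.5]]]
[[[85,0,0,0,0,0,0], [85,0,0,36.5,0,0,0], [85,0,0.5,73.5,0,0,0], [85,0,0.5,110,0,0,0], [85,0,0.5,110,0,0,0]]]
[[[85,0,0,0,0,0,0]]]
end [520.6 296.1  20. ] [-1.799e+02  1.000e-01  8.010e+01]
```

Emit:
carry_out(
  commands=[
    [[85,49.5,15,6.5,0,0,2.5],[85,99,30.5,13,0,0,4.5],[85,148.5,45.5,19.5,-0.5,0,7],[85,198,61,26,-0.5,-0.5,9.5],[85,248,76,32.5,-0.5,-0.5,11.5]],
  ],
)

```text
time: 12.68
tool_pos: [520.0, 297.5, 128.6]
tcp_rot: [-179.9, 0.2, 80.0]
ft_force: [1.2, -0.6, 0.6]
finger_gap: 85.2
```

Emit:
carry_out(
  commands=[
    [[85,0,0,0,0,0,0],[85,0,0,36.5,0,0,0],[85,0,0,73.5,0,0,0],[85,0,0,73.5,0,0,0],[85,0,0,73.5,0,0,0]],
  ],
)

```text
time: 13.3
tool_pos: [521.1, 295.8, 58.3]
tcp_rot: [180.0, 0.1, 80.1]
ft_force: [-0.1, 0.2, 0.7]
finger_gap: 84.6
```

```bash
python3 -c "
from plan import *
D=down(80);p=(520.4,296.2)
plan([(85,(*p,20),D,2,20),(50,(*p,20),D,4)]);st()"
```

```text
[[[85,-0.5,-1,20,0,0,0], [85,-0.5,-2,40,0,0,0], [85,-0.5,-2,40,0,0,0], [85,-0.5,-2,40,0,0,0], [50,-0.5,-2,40,0,0,0]]]
[[[50,0,0,0,0,0,0], [50,0,0,0,0,0,0], [50,0,0,0,0,0,0], [50,0,0,0,0,0,0]]]
end [520.4 296.4  19.8] [179.8  -0.   80.1]
13.45 [522.3 296.6  59.8] [179.8  -0.   80.1] F [0.6 0.6 0.3] gap 85.0 q [25. 17. 95. -0. 68. 35.]
```

Emit:
carry_out(
  commands=[
    [[85,-0.5,-1,20,0,0,0],[85,-0.5,-2,40,0,0,0],[85,-0.5,-2,40,0,0,0],[85,-0.5,-2,40,0,0,0],[50,-0.5,-2,40,0,0,0]],
  ],
)

```text
time: 14.08
tool_pos: [519.5, 296.3, 18.3]
tcp_rot: [179.9, 0.1, 80.1]
ft_force: [0.0, -0.0, 0.0]
finger_gap: 69.0
```

Emit:
carry_out(
  commands=[
    [[50,0,0,0,0,0,0],[50,0,0,0,0,0,0],[50,0,0,0,0,0,0],[50,0,0,0,0,0,0]],
  ],
)

```text
time: 14.58
tool_pos: [519.8, 296.3, 18.6]
tcp_rot: [179.9, 0.0, 80.1]
ft_force: [0.7, 0.4, 6.5]
finger_gap: 62.3
```

```bash
python3 -c "
from plan import *
D=down(91.6);p=(631,25.6)
st();q=r.sense()['tool_pos'];plan([(50,(q[0],q[1],180),None,0),(50,(*p,180),D,1),(50,(*p,110),D,2)]);st()"
```

```text
14.57 [519.8 296.3  18.6] [179.9   0.   80.1] F [0.7 0.4 6.5] gap 62.3 q [25. 20. 96. -0. 64. 35.]
[[[50,0,0,-54,0,0,0], [50,0,0,-107.5,0,0,0], [50,0,0.5,-161.5,0,0,0], [50,-41.5,26.5,-161.5,0,0,-2], [50,-82.5,52.5,-161,0,0,-4]]]
[[[50,-43,23,0,0,0,-2], [50,-86,46,0,0,0,-3.5], [50,-129,69,0,0,0,-5.5], [50,-172,92,0,0,0,-7.5], [50,-172,92,0,0,0,-7.5]]]
[[[50,0,0,35,0,0,0], [50,0,0,70,0,0,0], [50,0,0,70,0,0,0], [50,0,0,70,0,0,0]]]
end [630.9  25.5 110.1] [1.799e+02 1.000e-01 9.160e+01]
14.72 [519.8 296.3  18.6] [179.9   0.   80.1] F [0.2 0.2 6.5] gap 63.1 q [25. 20. 96. -0. 64. 35.]
```

Emit:
carry_out(
  commands=[
    [[50,0,0,-54,0,0,0],[50,0,0,-107.5,0,0,0],[50,0,0.5,-161.5,0,0,0],[50,-41.5,26.5,-161.5,0,0,-2],[50,-82.5,52.5,-161,0,0,-4]],
  ],
)

```text
time: 15.35
tool_pos: [556.8, 205.5, 179.5]
tcp_rot: [179.9, 0.1, 84.3]
ft_force: [0.4, -0.1, -2.8]
finger_gap: 63.2
```

Emit:
carry_out(
  commands=[
    [[50,-43,23,0,0,0,-2],[50,-86,46,0,0,0,-3.5],[50,-129,69,0,0,0,-5.5],[50,-172,92,0,0,0,-7.5],[50,-172,92,0,0,0,-7.5]],
  ],
)

```text
time: 15.98
tool_pos: [630.6, 21.9, 178.3]
tcp_rot: [-179.9, 0.1, 91.4]
ft_force: [0.0, 0.1, -1.4]
finger_gap: 62.7
```

```bash
python3 -c "
from plan import *
D=down(91.6);p=(631,25.6)
plan([(50,(*p,102),D,2,40)]);st()
im=snap('scene','s2')
q=proj('scene',[(631,25.6,120)])[0].astype(int);print(q)
cv2.imwrite('pics/s2c.png',cv2.resize(im[q[1]-70:q[1]+70,q[0]-90:q[0]+90],(720,560),interpolation=cv2.INTER_CUBIC))"
```

```text
[[[50,0,0.5,38,0,0,0], [50,-0.5,1.5,76.5,0,0,0], [50,-0.5,1.5,76.5,0,0,0], [50,-0.5,1.5,76.5,0,0,0]]]
end [631.   25.4 101.9] [-1.799e+02  1.000e-01  9.160e+01]
16.12 [629.6  25.9 178.4] [-1.799e+02  1.000e-01  9.160e+01] F [-0.2 -0.1 -2.3] gap 62.8 q [-2. 15. 85. -0. 81. -4.]
[287 229]
```

View pics/s2c.png

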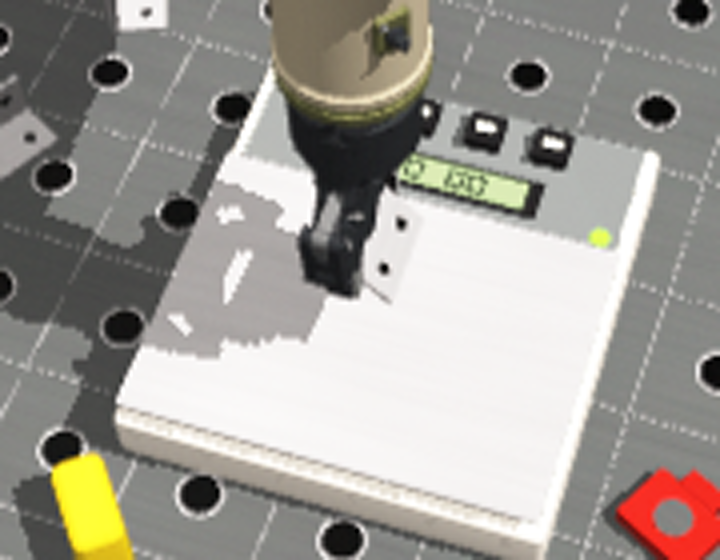

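Emit:
carry_out(
  commands=[
    [[50,0,0.5,38,0,0,0],[50,-0.5,1.5,76.5,0,0,0],[50,-0.5,1.5,82,0,0,0],[50,-0.5,1.5,82,0,0,0]],
  ],
)

```text
time: 16.68
tool_pos: [631.7, 25.6, 97.8]
tcp_rot: [-180.0, 0.1, 91.6]
ft_force: [-0.0, -0.8, -1.2]
finger_gap: 62.9
```

Emit:
carry_out(
  commands=[
    [[50,0,0,1.5,0,0,0],[50,0,0,1.5,0,0,0]],
  ],
)

```text
time: 16.92
tool_pos: [632.6, 24.9, 97.2]
tcp_rot: [179.9, 0.1, 91.6]
ft_force: [-0.0, -0.3, -2.1]
finger_gap: 63.0
```

Emit:
carry_out(
  commands=[
    [[50,0,-1,1.5,0,0,0],[50,0,-1,1.5,0,0,0],[50,0,-1,1.5,0,0,0]],
  ],
)

```text
time: 17.3
tool_pos: [630.8, 24.7, 94.2]
tcp_rot: [180.0, 0.1, 91.6]
ft_force: [-1.4, 0.6, -1.2]
finger_gap: 63.0
```

Emit:
carry_out(
  commands=[
    [[50,0,0,1,0,0,0],[50,0,0,1,0,0,0],[50,0,0,1,0,0,0]],
  ],
)

```text
time: 17.68
tool_pos: [630.9, 24.7, 93.7]
tcp_rot: [180.0, 0.1, 91.6]
ft_force: [-2.9, -1.0, 4.8]
finger_gap: 63.4
```

Emit:
carry_out(
  commands=[
    [[85,0,0,0,0,0,0],[85,0,0,0,0,0,0],[85,0,0,0,0,0,0],[85,0,0,-30,0,0,0],[85,0,0,-75,0,0,0]],
  ],
)

```text
time: 18.3
tool_pos: [629.3, 24.9, 166.7]
tcp_rot: [-179.8, 0.1, 91.6]
ft_force: [0.9, -0.5, 0.3]
finger_gap: 85.1
```

```bash
python3 -c "
from plan import *
st();D=down(65);p=(555,395)
plan([(85,(*p,140),D,1),(85,(*p,70),D,2,40),(85,(*p,20),D,2,30),(50,(*p,20),D,4)]);st()"
```

```text
18.3 [629.3  24.9 166.7] [-1.798e+02  1.000e-01  9.160e+01] F [ 0.9 -0.5  0.3] gap 85.1 q [-2. 15. 85. -0. 80. -4.]
[[[85,53,-9.5,4.5,0,0,4], [85,106.5,-19.5,9,0,0,7.5], [85,159.5,-29,13,0,0,11.5], [85,212.5,-39,17.5,0,0,15], [85,266,-48.5,22,0.5,0,19]]]
[[[85,47,-26.5,4.5,0,0,4], [85,94,-53,9,0,0,7.5], [85,94,-53,9,0,0,7.5], [85,94,-53,44,0,0,7.5], [85,94,-53,79,0,0,7.5]]]
[[[85,0,0,0,0,0,0], [85,0,0,0,0,0,0], [85,0,0,25,0,0,0], [85,0.5,0,50,0,0,0], [85,0.5,0,50,0,0,0]]]
[[[85,0,0,0,0,0,0], [50,0,0,0,0,0,0], [50,0,0,0,0,0,0], [50,0,0,0,0,0,0], [50,0,0,0,0,0,0]]]
[[[50,0,0,0,0,0,0]]]
end [555.  395.3  20.2] [-1.799e+02  1.000e-01  6.510e+01]
18.45 [633.2  24.8 172.1] [1.796e+02 1.000e-01 9.160e+01] F [-0.  -0.3 -0.3] gap 85.4 q [-2. 15. 85. -0. 80. -4.]
```

Emit:
carry_out(
  commands=[
    [[85,53,-9.5,4.5,0,0,4],[85,106.5,-19.5,9,0,0,7.5],[85,159.5,-29,13,0,0,11.5],[85,212.5,-39,17.5,0,0,15],[85,266,-48.5,22,0.5,0,19]],
  ],
)

```text
time: 19.08
tool_pos: [573.7, 290.8, 144.2]
tcp_rot: [-179.5, 0.2, 72.5]
ft_force: [0.6, -0.7, -0.2]
finger_gap: 85.0
```

Emit:
carry_out(
  commands=[
    [[85,47,-26.5,4.5,0,0,4],[85,94,-53,9,0,0,7.5],[85,94,-53,9,0,0,7.5],[85,94,-53,44,0,0,7.5],[85,94,-53,79,0,0,7.5]],
  ],
)

```text
time: 19.7
tool_pos: [552.0, 394.4, 65.6]
tcp_rot: [-179.6, 0.2, 65.1]
ft_force: [-0.9, -0.5, -0.2]
finger_gap: 85.1
```

Emit:
carry_out(
  commands=[
    [[85,0,0,0,0,0,0],[85,0,0,0,0,0,0]],
  ],
)

```text
time: 19.95
tool_pos: [552.4, 394.6, 67.7]
tcp_rot: [-179.6, 0.2, 65.1]
ft_force: [0.3, 0.6, 0.1]
finger_gap: 84.8
```

```bash
python3 -c "
from plan import *
D=down(65);p=(555,395);U=down(91.6);c=(631-.0279*65,25+65)
plan([(85,(*p,19.5),D,2,30),(50,(*p,19.5),D,4),(50,(*p,180),D,0),(50,(*c,180),U,2),(50,(*c,102),U,1,40)]);st()"
```

```text
[[[85,0,1,25,0,0,0], [85,0.5,2,49.5,-0.5,0,0], [85,0.5,2,49.5,-0.5,0,0], [85,0.5,2,49.5,-0.5,0,0], [50,0.5,2,49.5,-0.5,0,0]]]
[[[50,0,0,0,0,0,0], [50,0,0,0,0,0,0], [50,0,0,0,0,0,0], [50,0,0,0,0,0,0], [50,0,0,-53.5,0,0,0]]]
[[[50,0,0.5,-53.5,0,0,0], [50,-0.5,0.5,-107,0,0,0], [50,-41,33,-106.5,0,0,-4.5], [50,-82,66,-106.5,0,0,-9], [50,-123,98.5,-106.5,0,0,-13]]]
[[[50,-47,22.5,0.5,0,0,-4.5], [50,-94.5,45,0.5,0,0,-9], [50,-141.5,68,0.5,0,0,-13.5], [50,-141.5,68,0.5,0,0,-13.5], [50,-141.5,68,0.5,0,0,-13.5]]]
[[[50,0,-0.5,39,0,0,0], [50,0,-0.5,78,0,0,0], [50,0,-0.5,78,0,0,0]]]
end [629.1  89.8 102.1] [1.799e+02 1.000e-01 9.160e+01]
20.1 [553.2 395.5  69.2] [-1.797e+02  1.000e-01  6.510e+01] F [ 1.1 -0.   0.2] gap 85.3 q [31. 28. 80.  0. 72. 56.]
```

Emit:
carry_out(
  commands=[
    [[85,0,1,25,0,0,0],[85,0.5,2,49.5,-0.5,0,0],[85,0.5,2,49.5,-0.5,0,0],[85,0.5,2,49.5,-0.5,0,0],[50,0.5,2,49.5,-0.5,0,0]],
  ],
)

```text
time: 20.72
tool_pos: [554.6, 395.2, 19.4]
tcp_rot: [179.8, 0.1, 65.1]
ft_force: [0.4, -1.0, -0.3]
finger_gap: 69.6
```

Emit:
carry_out(
  commands=[
    [[50,0,0,0,0,0,0],[50,0,0,0,0,0,0],[50,0,0,0,0,0,0],[50,0,0,0,0,0,0],[50,0,0,-53.5,0,0,0]],
  ],
)

```text
time: 21.35
tool_pos: [549.8, 392.5, 65.9]
tcp_rot: [-179.7, 0.7, 65.1]
ft_force: [0.4, -0.1, -2.5]
finger_gap: 63.1
```

Emit:
carry_out(
  commands=[
    [[50,0,0.5,-53.5,0,0,0],[50,-0.5,0.5,-107,0,0,0],[50,-41,33,-106.5,0,0,-4.5],[50,-82,66,-106.5,0,0,-9],[50,-123,98.5,-106.5,0,0,-13]],
  ],
)

```text
time: 21.98
tool_pos: [591.2, 240.8, 178.5]
tcp_rot: [179.9, 0.2, 78.3]
ft_force: [0.8, -0.0, -2.3]
finger_gap: 63.1
```

Emit:
carry_out(
  commands=[
    [[50,-47,22.5,0.5,0,0,-4.5],[50,-94.5,45,0.5,0,0,-9],[50,-141.5,68,0.5,0,0,-13.5],[50,-141.5,68,0.5,0,0,-13.5],[50,-141.5,68,0.5,0,0,-13.5]],
  ],
)

```text
time: 22.6
tool_pos: [628.3, 89.8, 178.1]
tcp_rot: [-180.0, 0.2, 91.5]
ft_force: [0.4, -0.2, -1.3]
finger_gap: 62.7
```

```bash
python3 -c "
from plan import *
U=down(91.6);c=(631-.0279*65,25+65)
plan([(50,(*c,98),U,4,40)]);st()"
```

```text
[[[50,0,0.5,26.5,0,0,0], [50,-0.5,1,53.5,0,0,0], [50,-0.5,1,80,0,0,0], [50,-0.5,1,80,0,0,0], [50,-0.5,1,80,0,0,0]]]
[[[50,0,0,0,0,0,0], [50,0,0,0,0,0,0]]]
end [629.   90.2  98.1] [-180.     0.2   91.7]
22.75 [628.1  91.  178.1] [-180.     0.2   91.7] F [-0.6  0.5 -2.4] gap 63.0 q [ 4. 15. 84. -0. 81.  2.]
```

Emit:
carry_out(
  commands=[
    [[50,0,0.5,26.5,0,0,0],[50,-0.5,1,53.5,0,0,0],[50,-0.5,1,80,0,0,0],[50,-0.5,1,80,0,0,0],[50,-0.5,1,80,0,0,0]],
  ],
)

```text
time: 23.38
tool_pos: [629.5, 89.6, 99.0]
tcp_rot: [-180.0, 0.2, 91.6]
ft_force: [0.8, -0.1, -1.0]
finger_gap: 63.2
```

Emit:
carry_out(
  commands=[
    [[50,0,0,0,0,0,0],[50,0,0,2,0,0,0],[50,0,0,2,0,0,0]],
  ],
)

```text
time: 23.75
tool_pos: [629.3, 88.8, 96.1]
tcp_rot: [-180.0, 0.2, 91.6]
ft_force: [-0.1, -0.0, -1.6]
finger_gap: 63.2
```

```bash
python3 -c "
from plan import *
st();viewer.snapshot('top');viewer.snapshot('top');st()"
```

```text
23.75 [629.3  88.8  96.1] [-180.     0.2   91.6] F [-0.1 -0.  -1.6] gap 63.2 q [ 4. 20. 88. -0. 73.  2.]
23.85 [629.3  88.8  96.1] [-180.     0.2   91.6] F [ 0.5  0.3 -1.4] gap 62.9 q [ 4. 20. 88. -0. 73.  2.]
```

Emit:
carry_out(
  commands=[
    [[50,0,0,2,0,0,0],[50,0,0,2,0,0,0],[50,0,0,2,0,0,0]],
  ],
)

```text
time: 24.22
tool_pos: [629.5, 88.8, 94.3]
tcp_rot: [-180.0, 0.2, 91.6]
ft_force: [0.9, -0.2, 0.3]
finger_gap: 63.2
```

Emit:
carry_out(
  commands=[
    [[50,-2,0,0,0,0,0],[50,-2,0,0,0,0,0]],
  ],
)

```text
time: 24.48
tool_pos: [629.6, 86.9, 94.3]
tcp_rot: [-180.0, 0.2, 91.6]
ft_force: [0.5, 1.5, 0.8]
finger_gap: 63.3
```

Emit:
carry_out(
  commands=[
    [[50,-1,0,0,0,0,0],[50,-1,0,0,0,0,0]],
  ],
)

```text
time: 24.72
tool_pos: [629.5, 85.9, 94.2]
tcp_rot: [-180.0, 0.2, 91.6]
ft_force: [-0.3, 2.0, 1.9]
finger_gap: 62.8
```

Emit:
carry_out(
  commands=[
    [[50,-1,0,0,0,0,0],[50,-1,0,0,0,0,0]],
  ],
)

```text
time: 24.98
tool_pos: [629.5, 84.8, 94.2]
tcp_rot: [-180.0, 0.2, 91.6]
ft_force: [-0.1, 2.1, 3.0]
finger_gap: 63.1
```

Run:
```python
from plan import *
st()
ims=[]
for n in('top','scene'):
    im=snap(n,n+'3');q=proj(n,[(631,55,90)])[0].astype(int);ims.append(cv2.resize(im[q[1]-40:q[1]+40,q[0]-40:q[0]+40],(400,400),interpolation=cv2.INTER_CUBIC))
cv2.imwrite('pics/c3.png',np.hstack(ims))
```

```text
24.98 [629.5  84.8  94.2] [-180.     0.2   91.6] F [-0.1  2.1  3. ] gap 63.1 q [ 3. 20. 88. -0. 72.  2.]
```

View pics/c3.png

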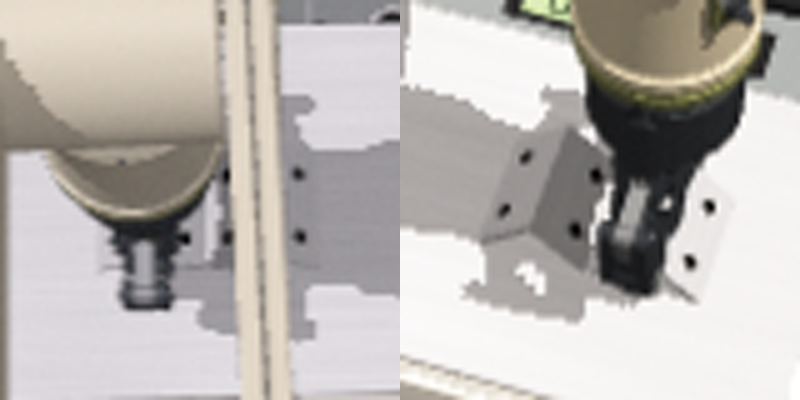

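Emit:
carry_out(
  commands=[
    [[50,-1,0,0,0,0,0],[50,-2,0,0,0,0,0],[50,-3,0,0,0,0,0],[50,-3,0,0,0,0,0]],
  ],
)

```text
time: 25.58
tool_pos: [629.6, 81.9, 94.2]
tcp_rot: [-180.0, 0.2, 91.6]
ft_force: [0.8, 3.6, 4.5]
finger_gap: 62.9
```

Emit:
carry_out(
  commands=[
    [[85,0,0,0,0,0,0],[85,0,0,0,0,0,0],[85,0,0,0,0,0,0],[85,0,0,-30,0,0,0],[85,0,0,-80,0,0,0]],
  ],
)

```text
time: 26.2
tool_pos: [627.7, 81.9, 172.0]
tcp_rot: [-179.6, 0.3, 91.6]
ft_force: [0.7, 0.0, -0.7]
finger_gap: 84.6
```

```bash
python3 -c "
from plan import *
st();D=down(81);p=(428.5,397)
plan([(85,(*p,170),D,0),(85,(*p,67),D,2,50)]);st()"
```

```text
26.2 [627.7  81.9 172. ] [-179.6    0.3   91.6] F [ 0.7  0.  -0.7] gap 84.6 q [ 3. 16. 84. -0. 80.  1.]
[[[85,46,-28,1,0,0,1.5], [85,91.5,-55.5,1.5,0,0,3], [85,137.5,-83.5,2.5,0,0,4.5], [85,183,-111.5,3.5,0,0,6], [85,229,-139,4,0.5,0,7.5]]]
[[[85,41.5,-33.5,1,0,0,1.5], [85,83.5,-67.5,2.5,0,0,3], [85,83.5,-67,36.5,0,0,3], [85,83.5,-67,71,0,0,3], [85,83.5,-67,105.5,0,0,3]]]
[[[85,0,0,0,0,0,0], [85,0,0,0,0,0,0]]]
end [428.6 396.8  66.8] [-179.9    0.2   81.1]
26.35 [632.1  82.1 178.5] [179.6   0.2  91.6] F [-0.2  0.5 -0.2] gap 84.7 q [ 3. 15. 84. -0. 80.  1.]
```

Emit:
carry_out(
  commands=[
    [[85,46,-28,1,0,0,1.5],[85,91.5,-55.5,1.5,0,0,3],[85,137.5,-83.5,2.5,0,0,4.5],[85,183,-111.5,3.5,0,0,6],[85,229,-139,4,0.5,0,7.5]],
  ],
)

```text
time: 26.98
tool_pos: [482.5, 308.0, 167.8]
tcp_rot: [-179.4, 0.3, 84.0]
ft_force: [0.7, 0.3, -0.2]
finger_gap: 85.2
```

Emit:
carry_out(
  commands=[
    [[85,41.5,-33.5,1,0,0,1.5],[85,83.5,-67.5,2.5,0,0,3],[85,83.5,-67,36.5,0,0,3],[85,83.5,-67,71,0,0,3],[85,83.5,-67,105.5,0,0,3]],
  ],
)

```text
time: 27.6
tool_pos: [424.3, 396.3, 61.6]
tcp_rot: [-179.5, 0.4, 81.1]
ft_force: [0.8, 0.7, -0.5]
finger_gap: 85.1
```

Emit:
carry_out(
  commands=[
    [[85,0,0,0,0,0,0],[85,0,0,0,0,0,0]],
  ],
)

```text
time: 27.85
tool_pos: [425.6, 396.9, 64.6]
tcp_rot: [-179.5, 0.3, 81.1]
ft_force: [-0.0, 0.3, 0.7]
finger_gap: 84.8
```

```bash
python3 -c "
from plan import *
D=down(81);p=(428.5,397);U=down(91.6);c=(631+.0279*67,25-67)
plan([(85,(*p,19.5),D,2,30),(50,(*p,19.5),D,4),(50,(*p,180),D,0),(50,(*c,180),U,2)]);st()"
```

```text
[[[85,0,1,23,0,0,0], [85,0,2.5,46.5,-0.5,0,0], [85,0,2.5,46.5,-0.5,0,0], [85,0,2.5,46.5,-0.5,0,0], [50,0,2.5,46.5,-0.5,0,0]]]
[[[50,0,0,0,0,0,0], [50,0,0,0,0,0,0], [50,0,0,0,0,0,0], [50,0,0,0,0,0,0], [50,-0.5,0,-53.5,0,0,0]]]
[[[50,0,0,-53.5,0,0,0], [50,0,0.5,-107,0,0,0], [50,-45,30.5,-107,0,0,-1], [50,-89.5,60.5,-106.5,0,0,-2.5], [50,-134,90.5,-106.5,0,0,-3.5]]]
[[[50,-46.5,27,0,0,0,-1], [50,-93,54,0.5,0,0,-2.5], [50,-139.5,81.5,0.5,0,0,-3.5], [50,-185.5,108.5,1,0,0,-4.5], [50,-232,136,1,0,0,-6]]]
[[[50,-49,22,0.5,0,0,-1], [50,-49,22,0.5,0,0,-1], [50,-49,22,0.5,0,0,-1]]]
end [632.8 -41.9 179.8] [179.9   0.2  91.6]
28.0 [426.5 397.6  65.9] [-179.6    0.2   81.1] F [ 1.3 -0.4 -0.2] gap 85.3 q [38. 15. 97.  0. 68. 47.]
```

Emit:
carry_out(
  commands=[
    [[85,0,1,23,0,0,0],[85,0,2.5,46.5,-0.5,0,0],[85,0,2.5,46.5,-0.5,0,0],[85,0,2.5,46.5,-0.5,0,0],[50,0,2.5,46.5,-0.5,0,0]],
  ],
)

```text
time: 28.62
tool_pos: [428.3, 397.0, 19.1]
tcp_rot: [179.9, 0.2, 81.1]
ft_force: [-1.2, -0.2, 0.3]
finger_gap: 69.6
```

Emit:
carry_out(
  commands=[
    [[50,0,0,0,0,0,0],[50,0,0,0,0,0,0],[50,0,0,0,0,0,0],[50,0,0,0,0,0,0],[50,-0.5,0,-53.5,0,0,0]],
  ],
)

```text
time: 29.25
tool_pos: [424.0, 393.4, 66.9]
tcp_rot: [-179.6, 0.7, 81.1]
ft_force: [0.5, 1.5, -1.3]
finger_gap: 63.0
```

Emit:
carry_out(
  commands=[
    [[50,0,0,-53.5,0,0,0],[50,0,0.5,-107,0,0,0],[50,-45,30.5,-107,0,0,-1],[50,-89.5,60.5,-106.5,0,0,-2.5],[50,-134,90.5,-106.5,0,0,-3.5]],
  ],
)

```text
time: 29.88
tool_pos: [496.4, 248.8, 178.6]
tcp_rot: [180.0, 0.3, 84.7]
ft_force: [0.4, -0.4, -2.1]
finger_gap: 62.9
```

Emit:
carry_out(
  commands=[
    [[50,-46.5,27,0,0,0,-1],[50,-93,54,0.5,0,0,-2.5],[50,-139.5,81.5,0.5,0,0,-3.5],[50,-185.5,108.5,1,0,0,-4.5],[50,-232,136,1,0,0,-6]],
  ],
)

```text
time: 30.5
tool_pos: [609.9, 4.7, 178.6]
tcp_rot: [-180.0, 0.3, 90.6]
ft_force: [1.2, 1.6, -1.7]
finger_gap: 62.7
```

Emit:
carry_out(
  commands=[
    [[50,-49,22,0.5,0,0,-1],[50,-49,22,0.5,0,0,-1],[50,-49,22,0.5,0,0,-1]],
  ],
)

```text
time: 30.88
tool_pos: [631.7, -42.4, 177.8]
tcp_rot: [-179.9, 0.3, 91.5]
ft_force: [0.1, 0.6, -1.3]
finger_gap: 62.9
```

```bash
python3 -c "
from plan import *
U=down(91.6);c=(631+.0279*67,25-67)
plan([(50,(*c,97),U,2,40)]);st()"
```

```text
[[[50,0,0.5,27,0,0,0], [50,-0.5,1,54,0,0,0], [50,-0.5,1.5,81,0,0.5,0], [50,-0.5,1.5,81,0,0.5,0], [50,-0.5,1.5,81,0,0.5,0]]]
end [633.1 -42.   97.1] [-179.9   -0.2   91.7]
31.02 [631.6 -41.2 178.1] [-179.9    0.3   91.7] F [-0.4  0.1 -2.4] gap 62.9 q [ -8.  15.  84.  -0.  81. -10.]
```

Emit:
carry_out(
  commands=[
    [[50,0,0.5,27,0,0,0],[50,-0.5,1,54,0,0,0],[50,-0.5,1.5,81,0,0.5,0],[50,-0.5,1.5,81,0,0.5,0],[50,-0.5,1.5,81,0,0.5,0]],
  ],
)

```text
time: 31.65
tool_pos: [633.4, -42.5, 97.7]
tcp_rot: [-180.0, -0.2, 91.6]
ft_force: [-0.5, 0.8, -0.9]
finger_gap: 63.4
```

Emit:
carry_out(
  commands=[
    [[50,0,0,1,0,0,0],[50,0,0,2,0,0,0],[50,0,0,2,0,0,0],[50,0,0,2,0,0,0]],
  ],
)

```text
time: 32.15
tool_pos: [633.4, -43.4, 95.1]
tcp_rot: [-180.0, -0.2, 91.6]
ft_force: [-0.4, 1.4, -1.7]
finger_gap: 63.2
```

Emit:
carry_out(
  commands=[
    [[50,0,-0.5,1,0,0,0],[50,0,-0.5,1,0,0,0],[50,2,-0.5,1,0,0,0],[50,4,-0.5,1,0,0,0],[50,4,-0.5,1,0,0,0]],
  ],
)

```text
time: 32.78
tool_pos: [632.8, -39.1, 94.1]
tcp_rot: [-180.0, -0.2, 91.6]
ft_force: [0.7, -0.1, -1.7]
finger_gap: 62.8
```

Emit:
carry_out(
  commands=[
    [[50,1,0,0,0,0,0],[50,2,0,0,0,0,0],[50,2,0,0,0,0,0]],
  ],
)

```text
time: 33.15
tool_pos: [632.8, -37.3, 94.1]
tcp_rot: [-180.0, -0.2, 91.6]
ft_force: [-0.0, 0.2, -1.7]
finger_gap: 63.2
```

Emit:
carry_out(
  commands=[
    [[50,1,0,0,0,0,0],[50,2,0,0,0,0,0],[50,2,0,0,0,0,0]],
  ],
)

```text
time: 33.52
tool_pos: [632.7, -35.2, 94.1]
tcp_rot: [-179.9, -0.2, 91.6]
ft_force: [-1.1, -0.7, -2.3]
finger_gap: 62.8
```

Emit:
carry_out(
  commands=[
    [[50,1,0,0,0,0,0],[50,2,0,0,0,0,0],[50,2,0,0,0,0,0]],
  ],
)

```text
time: 33.9
tool_pos: [632.8, -33.5, 94.2]
tcp_rot: [-180.0, -0.2, 91.6]
ft_force: [-0.2, -2.4, -1.8]
finger_gap: 62.7
```

Emit:
carry_out(
  commands=[
    [[50,0,0,1,0,0,0],[50,0,0,1,0,0,0],[50,1,0,1,0,0,0],[50,1,0,1,0,0,0]],
  ],
)

```text
time: 34.4
tool_pos: [633.1, -33.0, 93.9]
tcp_rot: [180.0, -0.1, 91.6]
ft_force: [-0.8, -5.2, 5.0]
finger_gap: 62.8
```

Emit:
carry_out(
  commands=[
    [[85,0,0,0,0,0,0],[85,0,0,0,0,0,0],[85,0,0,0,0,0,0],[85,0,0,-40,0,0,0],[85,0,0,-80,0,0,0]],
  ],
)

```text
time: 35.02
tool_pos: [632.1, -32.3, 173.1]
tcp_rot: [-179.8, -0.2, 91.6]
ft_force: [0.3, 0.2, 0.8]
finger_gap: 84.7
```

```bash
python3 -c "
from plan import *
st();D=down(63.5);p=(480,-230)
plan([(85,(*p,200),D,1)]);st()"
```

```text
35.02 [632.1 -32.3 173.1] [-179.8   -0.2   91.6] F [0.3 0.2 0.8] gap 84.7 q [-8. 15. 85.  0. 80. -9.]
[[[85,-38.5,-32,-5,0,0,5.5], [85,-77,-64,-10,0,0,11], [85,-115.5,-96,-15,0,0,17], [85,-154.5,-128,-19.5,0,0,22.5], [85,-193,-160,-24.5,0.5,0,28]]]
[[[85,0,0,0,-0.5,0,0]]]
end [ 480.1 -230.1  199.8] [179.8  -0.2  63.6]
35.17 [634.8 -32.7 176.7] [179.7  -0.2  91.6] F [-0.1  0.6 -0.3] gap 84.9 q [-8. 15. 84.  0. 80. -9.]
```

```bash
python3 -c "
from plan import *
plan([(85,(430,300,210),down(91.6),1)])"
```

```text
[[[85,42.5,-24,-4.5,0,0,0], [85,84.5,-48,-9,0,0,0], [85,127,-72.5,-13.5,0,0,0], [85,169,-96.5,-18,0,0,0], [85,211.5,-120.5,-22.5,0,0,0]]]
[[[85,42,-24,-5,0,0,0], [85,84.5,-48,-9.5,0,0,0], [85,126.5,-72.5,-14,0,0,0], [85,126.5,-72.5,-14,0,0,0]]]
end [429.8 300.  210.1] [-179.8   -0.2   91.6]
```

Emit:
carry_out(
  commands=[
    [[85,42.5,-24,-4.5,0,0,0],[85,84.5,-48,-9,0,0,0],[85,127,-72.5,-13.5,0,0,0],[85,169,-96.5,-18,0,0,0],[85,211.5,-120.5,-22.5,0,0,0]],
  ],
)

```text
time: 35.95
tool_pos: [504.5, 176.4, 194.7]
tcp_rot: [-179.8, -0.2, 91.6]
ft_force: [0.3, 0.5, 0.5]
finger_gap: 85.1
```

Emit:
carry_out(
  commands=[
    [[85,42,-24,-5,0,0,0],[85,84.5,-48,-9.5,0,0,0],[85,126.5,-72.5,-14,0,0,0],[85,126.5,-72.5,-14,0,0,0]],
  ],
)

```text
time: 36.45
tool_pos: [428.1, 302.0, 209.7]
tcp_rot: [-179.8, -0.2, 91.8]
ft_force: [-0.2, -0.4, 0.4]
finger_gap: 85.0
```

Run:
```python
from plan import *
ims=[]
for n in('top','scene'):
    im=snap(n,n+'4');q=proj(n,[(631,25,90)])[0].astype(int);x,y=q[0]-40,q[1]-40;print(n,x,y)
    ims.append(cv2.resize(im[y:y+80,x:x+80],(400,400),interpolation=cv2.INTER_CUBIC))
    o=dict(top=[(391,206),(380,264)],scene=[(197,191),(231,155)])[n]
    mosaic(n,im,o,n+'4m',h=20,s=5,cols=2)
a=np.hstack(ims);b=np.hstack([cv2.imread(f'pics/{n}4m.png') for n in('top','scene')]);b=cv2.copyMakeBorder(b,0,0,0,800-b.shape[1],0) if b.shape[1]<800 else b
cv2.imwrite('pics/c4.png',np.vstack([a,b]));print(b.shape)
```

```text
top 236 127
scene 247 195
(200, 800, 3)
```

View pics/c4.png

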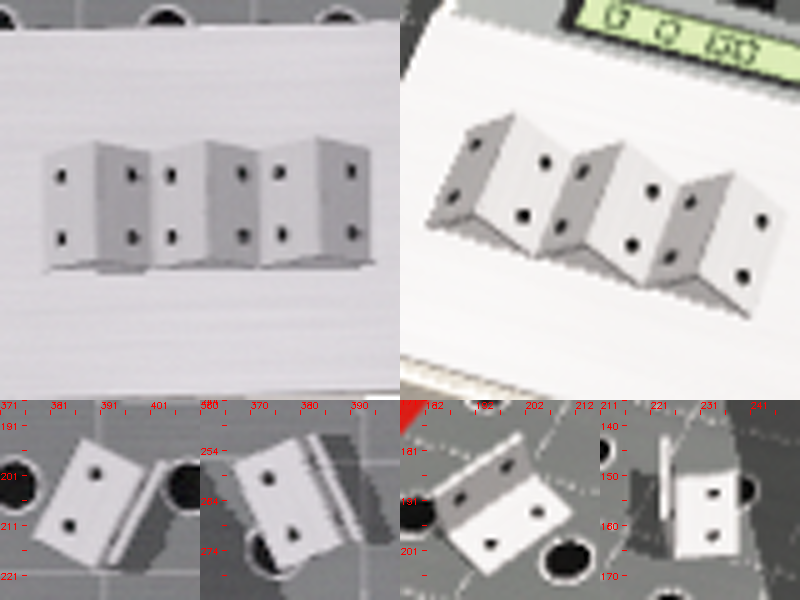

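```bash
cat > row.py <<'E'
from h import *
def refine(im,p,w=3):
    g=255.-cv2.cvtColor(im,cv2.COLOR_BGR2GRAY)
    for _ in range(3):
        x0,y0=np.round(p).astype(int);s=g[y0-w:y0+w+1,x0-w:x0+w+1];s=np.clip(s-np.median(s)-10,0,None)
        yy,xx=np.mgrid[y0-w:y0+w+1,x0-w:x0+w+1];p=np.array([(s*xx).sum(),(s*yy).sum()])/s.sum()
    return p
E
python3 - <<'E'
from row import *
T={'top':((236,127),[[(61,175),(61,238),(132,174),(132,236)],[(171,174),(171,237),(242,173),(243,236)],[(279,171),(282,234),(351,170),(353,233)]]),
'scene':((247,195),[[(290,202),(270,257),(362,221),(343,276)],[(183,172),(160,226),(253,191),(232,245)],[(75,143),(52,196),(145,161),(123,215)]])}
for n,(o,L) in T.items():
    im=cv2.imread(f'pics/{n}4.png')
    for ps in L:
        P=np.array([ray(n,[refine(im,np.array(o)+np.array(p)/5-.4,2)],92.7)[0] for p in ps])[:,:2]
        d=(P[0]-P[1]+P[2]-P[3])/2;print(n,P.mean(0).round(1),np.degrees(np.arctan2(d[1],d[0])).round(1))
E
```

```text
top [629.6  82.3] 1.2
top [630.9  23.2] 1.5
top [632.9 -35.5] 2.1
scene [633.9  86. ] -178.5
scene [635.1  27.1] -178.4
scene [637.1 -31.5] -178.5
```

```bash
python3 -c "
from plan import *
D=down(63.5,-22);p=(535.2,-304.2)
plan([(85,(500,-100,240),down(80,-5),0),(85,(*p,150),D,0),(85,(*p,75),D,2,40)]);st()"
```

```text
[[[85,-50,7.5,-4,0,-0.5,1.5], [85,-100,14.5,-8,0,-1.5,3], [85,-150,22,-11.5,0,-2,4.5], [85,-200,29.5,-15.5,0,-2.5,6], [85,-250,36.5,-19.5,0,-3,7]]]
[[[85,-49,13.5,-1,0.5,-1,1.5], [85,-98,27,-2.5,0.5,-1.5,3], [85,-147,40.5,-3.5,0.5,-2,4.5], [85,-186,51,16,1,-5.5,7.5], [85,-225,62,36,2,-9,11]]]
[[[85,-32.5,18.5,25.5,1,-3,3], [85,-65,37.5,50.5,1.5,-6.5,6.5], [85,-97.5,56,75.5,2.5,-10,9.5], [85,-90,56.5,112.5,2.5,-10,9.5], [85,-82,56.5,149,2.5,-10,9.5]]]
[[[85,0,0,0,0,0,0], [85,0,0,0,0,0,0]]]
end [ 535.2 -304.    74.9] [-179.9   22.    63.6]
36.7 [430.7 298.7 210.1] [-1.799e+02 -1.000e-01  9.150e+01] F [ 0.3 -0.6  0.6] gap 85.0 q [ 29.  -3. 100.   0.  83.  27.]
```

Emit:
carry_out(
  commands=[
    [[85,-50,7.5,-4,0,-0.5,1.5],[85,-100,14.5,-8,0,-1.5,3],[85,-150,22,-11.5,0,-2,4.5],[85,-200,29.5,-15.5,0,-2.5,6],[85,-250,36.5,-19.5,0,-3,7]],
  ],
)

```text
time: 37.33
tool_pos: [474.0, 48.0, 229.5]
tcp_rot: [179.9, 2.8, 84.4]
ft_force: [0.8, 0.0, 0.1]
finger_gap: 85.0
```

Emit:
carry_out(
  commands=[
    [[85,-49,13.5,-1,0.5,-1,1.5],[85,-98,27,-2.5,0.5,-1.5,3],[85,-147,40.5,-3.5,0.5,-2,4.5],[85,-186,51,16,1,-5.5,7.5],[85,-225,62,36,2,-9,11]],
  ],
)

```text
time: 37.95
tool_pos: [514.0, -183.7, 204.6]
tcp_rot: [-179.6, 12.0, 73.3]
ft_force: [-0.2, -0.1, -0.0]
finger_gap: 84.8
```

Emit:
carry_out(
  commands=[
    [[85,-32.5,18.5,25.5,1,-3,3],[85,-65,37.5,50.5,1.5,-6.5,6.5],[85,-97.5,56,75.5,2.5,-10,9.5],[85,-90,56.5,112.5,2.5,-10,9.5],[85,-82,56.5,149,2.5,-10,9.5]],
  ],
)

```text
time: 38.58
tool_pos: [535.0, -304.3, 73.7]
tcp_rot: [-179.9, 21.9, 63.5]
ft_force: [-0.0, -0.1, -0.0]
finger_gap: 84.7
```

Emit:
carry_out(
  commands=[
    [[85,0,0,0,0,0,0],[85,0,0,0,0,0,0]],
  ],
)

```text
time: 38.83
tool_pos: [536.1, -303.5, 76.6]
tcp_rot: [-180.0, 22.0, 63.6]
ft_force: [0.1, -1.0, 0.2]
finger_gap: 84.9
```

Run:
```python
from plan import *
D=down(63.5,-22);p=(535.2,-304.2)
plan([(85,(*p,24),D,2,30),(50,(*p,24),D,4)]);st()
ims=[]
for n in('top','scene'):
    im=snap(n,n+'5');q=proj(n,[(*p,30)])[0].astype(int);ims.append(cv2.resize(im[q[1]-35:q[1]+35,q[0]-35:q[0]+35],(350,350),interpolation=cv2.INTER_CUBIC))
cv2.imwrite('pics/c5.png',np.hstack(ims))
```

```text
[[[85,9.5,-1,25.5,0,0,0], [85,18.5,-1.5,50.5,0,0,0], [85,18.5,-1.5,50.5,0,0,0], [85,18.5,-1.5,50.5,0,0,0], [50,18.5,-1.5,50.5,0,0,0]]]
[[[50,0,0,0,0,0,0], [50,0,0,0,0,0,0], [50,0,0,0,0,0,0], [50,0,0,0,0,0,0]]]
end [ 535.2 -304.3   24. ] [179.9  21.9  63.6]
38.98 [ 537.2 -303.4   77.8] [179.9  21.9  63.6] F [-0.2  0.6  0.1] gap 84.8 q [-22.  21.  91. -23.  71.  12.]
```

View pics/c5.png

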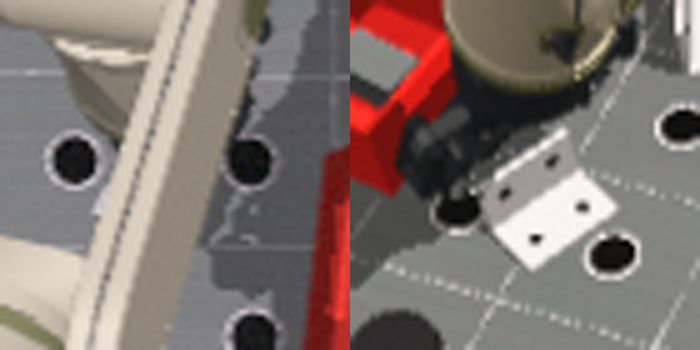

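Emit:
carry_out(
  commands=[
    [[85,9.5,-1,25.5,0,0,0],[85,18.5,-1.5,50.5,0,0,0],[85,18.5,-1.5,50.5,0,0,0],[85,18.5,-1.5,50.5,0,0,0],[50,18.5,-1.5,50.5,0,0,0]],
  ],
)

```text
time: 39.7
tool_pos: [534.9, -303.9, 23.5]
tcp_rot: [179.9, 21.9, 63.6]
ft_force: [0.6, -0.8, -0.5]
finger_gap: 69.4
```

Emit:
carry_out(
  commands=[
    [[50,0,0,0,0,0,0],[50,0,0,0,0,0,0],[50,0,0,0,0,0,0],[50,0,0,0,0,0,0]],
  ],
)

```text
time: 40.2
tool_pos: [534.9, -303.9, 23.7]
tcp_rot: [179.9, 21.9, 63.6]
ft_force: [-1.6, 2.1, 6.5]
finger_gap: 62.5
```

Run:
```python
from plan import *
st();D=down(63.5,-22);U=down(91.6,23);p=(535.2,-304.2);c=(630.4,54.7-9.9)
plan([(50,(*p,150),D,0),(50,(575,-180,215),down(80,0),0),(50,(*c,190),U,2)]);st()
```

```text
40.2 [ 534.9 -303.9   23.7] [179.9  21.9  63.6] F [-1.6  2.1  6.5] gap 62.5 q [-22.  25.  92. -24.  66.  15.]
[[[50,-16,0,-39,0,0,0], [50,-31.5,0.5,-78,0,0,0], [50,-47.5,0.5,-117,0,0,0], [50,-15.5,-6,-153.5,-1,7,-5.5], [50,16,-12.5,-189.5,-2,14.5,-10.5]]]
[[[50,40.5,1.5,-27,-1,7.5,-5.5], [50,87,0,-28,-0.5,12,-8], [50,133.5,-1.5,-29,0,16.5,-10.5], [50,180,-3,-30,0.5,21,-12.5], [50,226.5,-4.5,-31,1,25.5,-15]]]
[[[50,41,10.5,19,0.5,4.5,-2.5], [50,41,10.5,19,0.5,4.5,-2.5], [50,41,10.5,19,0.5,4.5,-2.5]]]
end [630.3  44.6 190.1] [179.8 -22.9  91.8]
40.35 [ 534.9 -303.8   23.7] [179.9  21.9  63.6] F [-0.5  1.8  5.1] gap 62.6 q [-22.  25.  92. -24.  66.  15.]
```

Emit:
carry_out(
  commands=[
    [[50,-16,0,-39,0,0,0],[50,-31.5,0.5,-78,0,0,0],[50,-47.5,0.5,-117,0,0,0],[50,-15.5,-6,-153.5,-1,7,-5.5],[50,16,-12.5,-189.5,-2,14.5,-10.5]],
  ],
)

```text
time: 40.98
tool_pos: [561.6, -219.9, 193.5]
tcp_rot: [-179.3, 7.1, 74.6]
ft_force: [0.6, -0.1, -1.6]
finger_gap: 62.6
```

Emit:
carry_out(
  commands=[
    [[50,40.5,1.5,-27,-1,7.5,-5.5],[50,87,0,-28,-0.5,12,-8],[50,133.5,-1.5,-29,0,16.5,-10.5],[50,180,-3,-30,0.5,21,-12.5],[50,226.5,-4.5,-31,1,25.5,-15]],
  ],
)

```text
time: 41.6
tool_pos: [618.9, 1.3, 194.2]
tcp_rot: [-179.7, -18.6, 89.2]
ft_force: [0.5, 0.7, -1.8]
finger_gap: 62.2
```

Emit:
carry_out(
  commands=[
    [[50,41,10.5,19,0.5,4.5,-2.5],[50,41,10.5,19,0.5,4.5,-2.5],[50,41,10.5,19,0.5,4.5,-2.5]],
  ],
)

```text
time: 41.98
tool_pos: [629.5, 44.3, 188.5]
tcp_rot: [179.9, -22.9, 91.7]
ft_force: [-0.5, 0.1, -1.9]
finger_gap: 62.5
```

Run:
```python
from plan import *
U=down(91.6,23);c=(630.4,54.7-9.9)
plan([(50,(*c,125),U,4,35)]);st()
im=snap('scene','s6');q=proj('scene',[(*c,150)])[0].astype(int);cv2.imwrite('pics/c6.png',cv2.resize(im[q[1]-45:q[1]+45,q[0]-60:q[0]+60],(600,450),interpolation=cv2.INTER_CUBIC))
```

```text
[[[50,-12,0.5,29.5,0,0,0], [50,-24,0.5,59.5,0,0,0], [50,-24,0.5,59.5,0,0,0], [50,-24,0.5,59.5,0,0,0], [50,-24,0.5,59.5,0,0,0]]]
[[[50,0,0,0,0,0,0]]]
end [630.4  44.9 124.8] [179.9 -22.9  91.7]
42.12 [629.8  43.8 189. ] [179.9 -22.9  91.7] F [ 0.1 -0.6 -2.2] gap 62.2 q [-13.  17.  84.  22.  85. -17.]
```

View pics/c6.png

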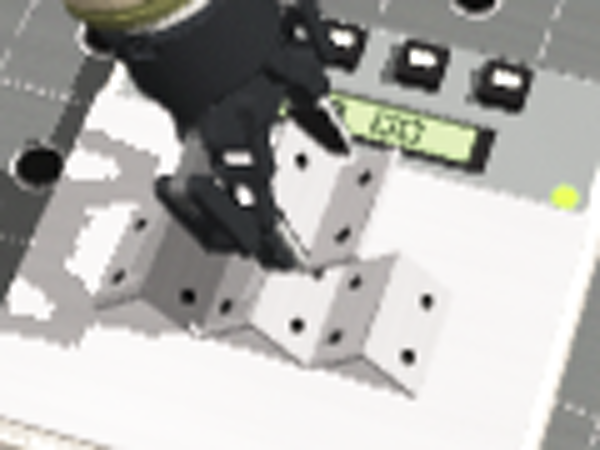

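Emit:
carry_out(
  commands=[
    [[50,-12,0.5,29.5,0,0,0],[50,-24,0.5,59.5,0,0,0],[50,-24,0.5,59.5,0,0,0],[50,-24,0.5,59.5,0,0,0],[50,-24,0.5,59.5,0,0,0]],
  ],
)

```text
time: 42.8
tool_pos: [631.4, 45.6, 126.4]
tcp_rot: [179.7, -23.0, 91.8]
ft_force: [-0.0, -0.3, -1.2]
finger_gap: 62.3
```

Run:
```python
from plan import *
U=down(91.6,23);c=(630.4,54.7-9.9)
plan([(50,(*c,114),U,1,35),(50,(*c,108),U,1,35),(50,(*c,104),U,2,35)]);st()
```

```text
[[[50,-5.5,-0.5,10,0,0,0], [50,-5.5,-0.5,10,0,0,0], [50,-7.5,-0.5,15.5,0,0,0], [50,-7.5,-0.5,15.5,0,0,0], [50,-9,-0.5,19.5,0,0,0]]]
[[[50,0,0,0,0,0,0], [50,0,0,0,0,0,0]]]
end [630.4  45.1 104. ] [179.8 -23.   91.8]
42.95 [630.8  45.7 125.5] [179.8 -23.   91.8] F [ 0.  -0.9 -1.2] gap 62.5 q [-13.  20.  87.  23.  80. -20.]
```

Emit:
carry_out(
  commands=[
    [[50,-5.5,-0.5,10,0,0,0],[50,-7.5,-0.5,15,0,0,0],[50,-7.5,-0.5,15,0,0,0]],
  ],
)

```text
time: 43.32
tool_pos: [629.3, 45.2, 106.9]
tcp_rot: [180.0, -23.0, 91.7]
ft_force: [-0.7, 1.1, -0.2]
finger_gap: 62.4
```

Emit:
carry_out(
  commands=[
    [[50,-1,0,2,0,0,0],[50,-1,0,2,0,0,0],[50,-1,0,2,0,0,0]],
  ],
)

```text
time: 43.7
tool_pos: [630.0, 45.0, 105.7]
tcp_rot: [179.9, -23.0, 91.7]
ft_force: [-1.1, 1.3, 4.4]
finger_gap: 62.3
```

Emit:
carry_out(
  commands=[
    [[50,-1,0,2,0,0,0],[50,-1,0,2,0,0,0],[50,-1,0,2,0,0,0]],
  ],
)

```text
time: 44.08
tool_pos: [630.7, 45.1, 104.7]
tcp_rot: [179.8, -23.0, 91.8]
ft_force: [-1.4, 3.6, 8.9]
finger_gap: 62.7
```

Emit:
carry_out(
  commands=[
    [[50,2,0,1,0,0,0],[50,2,0,1,0,0,0],[50,2,0,1,0,0,0]],
  ],
)

```text
time: 44.45
tool_pos: [630.4, 46.8, 103.5]
tcp_rot: [179.8, -23.0, 91.8]
ft_force: [0.6, 1.5, 6.1]
finger_gap: 62.7
```

Emit:
carry_out(
  commands=[
    [[50,1,0,0.5,0,0,0],[50,1,0,0.5,0,0,0],[50,1,0,0.5,0,0,0]],
  ],
)

```text
time: 44.82
tool_pos: [630.3, 47.4, 103.3]
tcp_rot: [179.8, -23.0, 91.7]
ft_force: [1.1, 0.2, 4.8]
finger_gap: 62.4
```

Emit:
carry_out(
  commands=[
    [[50,-0.5,0,1,0,0,0],[50,-0.5,0,1,0,0,0],[50,-0.5,0,1,0,0,0]],
  ],
)

```text
time: 45.2
tool_pos: [630.4, 47.4, 103.1]
tcp_rot: [179.8, -23.0, 91.7]
ft_force: [-2.5, -0.4, 11.5]
finger_gap: 62.2
```

Emit:
carry_out(
  commands=[
    [[50,1,0,0.5,0,0,0],[50,1,0,0.5,0,0,0],[50,1,0,0.5,0,0,0]],
  ],
)

```text
time: 45.58
tool_pos: [630.5, 47.7, 103.1]
tcp_rot: [179.8, -22.9, 91.7]
ft_force: [-2.8, -4.1, 12.0]
finger_gap: 62.7
```

Emit:
carry_out(
  commands=[
    [[50,-1,0,-0.5,0,0,0],[85,-1,0,-0.5,0,0,0],[85,-1,0,-0.5,0,0,0],[85,-1,0,-0.5,0,0,0],[85,-1,0,-0.5,0,0,0]],
  ],
)

```text
time: 46.2
tool_pos: [629.3, 47.9, 101.2]
tcp_rot: [180.0, -23.0, 91.7]
ft_force: [0.5, 0.3, 0.3]
finger_gap: 85.0
```

Emit:
carry_out(
  commands=[
    [[85,0,0,-20,0,0,0],[85,0,0,-60,0,0,0],[85,0,0,-100,0,0,0],[85,0,0,-100,0,0,0]],
  ],
)

```text
time: 46.7
tool_pos: [633.3, 6.6, 199.7]
tcp_rot: [179.4, -22.8, 91.8]
ft_force: [-0.2, -0.7, 0.5]
finger_gap: 84.8
```

Run:
```python
from plan import *
D=down(112,-22);d=np.array([np.cos(np.radians(111.5)),np.sin(np.radians(111.5))]);p=np.array((385.7,-279.1))+10*d;print(p)
im=snap('scene','s7');q=proj('scene',[(630,40,90)])[0].astype(int);a=cv2.resize(im[q[1]-40:q[1]+40,q[0]-40:q[0]+40],(400,400),interpolation=cv2.INTER_CUBIC)
b=cv2.resize(im[135:175,211:251],(400,400),interpolation=cv2.INTER_CUBIC);cv2.imwrite('pics/c7.png',np.hstack([a,b]))
plan([(85,(480,-150,220),down(100,0),0),(85,(*p,150),D,0),(85,(*p,75),D,2,40)]);st()
```

```text
[ 382.03498773 -269.79582432]
[[[85,-26.5,-31,-17,0.5,-4.5,-1.5], [85,-52.5,-62,-34,0.5,-9,-3.5], [85,-79,-93,-51,1,-14,-5], [85,-105.5,-123.5,-68,1.5,-18.5,-6.5], [85,-131.5,-154.5,-85.5,1.5,-23,-8]]]
[[[85,-25.5,-29.5,17.5,-0.5,-5.5,-3], [85,-50.5,-58.5,35,-1,-11,-6], [85,-76,-88,52.5,-1.5,-16.5,-9], [85,-101.5,-117,70,-2,-22,-12], [85,-101.5,-117,107.5,-2,-22,-12]]]
[[[85,14.5,0,34.5,-0.5,0,0], [85,14.5,0,34.5,-0.5,0,0], [85,14.5,0,34.5,-0.5,0,0]]]
end [ 382.  -269.5   75.1] [179.8  22.1 112. ]
46.9 [630.    9.  192.9] [-180.   -23.    91.7] F [-0.   0.4  0.1] gap 85.0 q [-16.  17.  83.  22.  87. -20.]
```

View pics/c7.png

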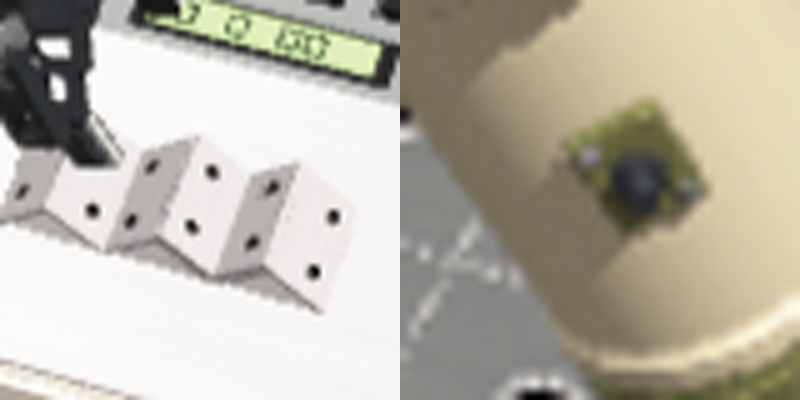

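Run:
```python
from row import *
a=cv2.imread('pics/scene4.png');b=cv2.imread('pics/s7.png')
for nm,ps in dict(R1neg=[(290,202),(270,257)],R1pos=[(362,221),(343,276)],R2neg=[(183,172),(160,226)],R2pos=[(253,191),(232,245)],R3pos=[(123,215)]).items():
    for p in ps:
        p=np.array((247,195))+np.array(p)/5-.4;A=refine(a,p,2);B=refine(b,A,3);print(nm,A.round(1),B.round(1),(B-A).round(1))
print(proj('scene',[(630,54,92),(630,54,98)]),proj('scene',[(630,54,92),(630,56,92)]))
```

```text
R1neg [304.7 235.1] [306.9 233.2] [ 2.3 -1.9]
R1neg [300.6 246. ] [303.  244.1] [ 2.4 -1.9]
R1pos [318.9 238.9] [319.2 238.9] [0.3 0.1]
R1pos [315.1 249.9] [315.2 250. ] [0.1 0.1]
R2neg [283.1 228.9] [282.9 228.9] [-0.1 -0.1]
R2neg [278.7 239.8] [278.7 239.8] [ 0. -0.]
R2pos [297.1 232.8] [295. 230.] [-2.1 -2.9]
R2pos [293.  243.6] [290.9 240.9] [-2.1 -2.7]
R3pos [271.2 237.8] [271.  237.7] [-0.1 -0.1]
[[298.47492359 237.7622001 ]
 [298.44575908 236.57160415]] [[298.47492359 237.7622001 ]
 [299.21048158 237.98295954]]
```

Run:
```python
from h import *
im=snap('top','t8');a=cv2.imread('pics/top4.png')
print(np.abs(im[242:286,358:402].astype(int)-a[242:286,358:402]).mean())
cv2.imwrite('pics/c8.png',np.hstack([cv2.resize(x[235:295,350:410],(390,390),interpolation=cv2.INTER_CUBIC) for x in (a,im)]))
```

```text
37.04304407713499
```

View pics/c8.png

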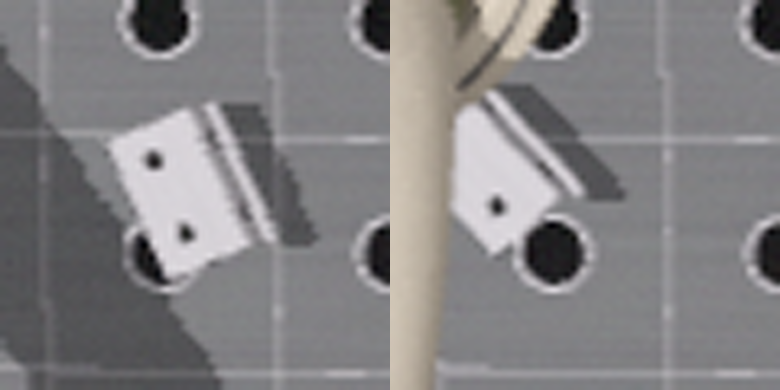

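```bash
python3 -c "
from plan import *
plan([(85,(430,250,210),down(91.6),2)])"
```

```text
[[[85,39,-32,13.5,0,-4,0], [85,78,-64,27,0,-7.5,0], [85,117,-96.5,40.5,0,-11.5,0], [85,156,-128.5,53.5,0,-15.5,0], [85,195,-160.5,67,0,-19,0]]]
[[[85,41,-32,0,0,-4,0], [85,41,-32,0,0,-4,0], [85,41,-32,0,0,-4,0]]]
end [430.2 250.  210.2] [-180.    -0.    91.7]
```

Emit:
carry_out(
  commands=[
    [[85,39,-32,13.5,0,-4,0],[85,78,-64,27,0,-7.5,0],[85,117,-96.5,40.5,0,-11.5,0],[85,156,-128.5,53.5,0,-15.5,0],[85,195,-160.5,67,0,-19,0]],
  ],
)

```text
time: 47.72
tool_pos: [462.7, 210.9, 208.0]
tcp_rot: [179.9, -3.9, 91.7]
ft_force: [0.8, 0.3, 0.3]
finger_gap: 85.0
```

Emit:
carry_out(
  commands=[
    [[85,41,-32,0,0,-4,0],[85,41,-32,0,0,-4,0],[85,41,-32,0,0,-4,0]],
  ],
)

```text
time: 48.1
tool_pos: [430.6, 249.9, 210.5]
tcp_rot: [180.0, 0.0, 91.8]
ft_force: [0.4, -1.2, 0.5]
finger_gap: 84.7
```

Run:
```python
from h import *
a=snap('top','top9');b=snap('scene','scene9')
w=ray('top',[(377,262)],4);q=proj('scene',w)[0];print(w,q)
mosaic('top',a,[(377,262)],'a9',h=24,s=8,cols=1);mosaic('scene',b,[q],'b9',h=24,s=8,cols=1)
cv2.imwrite('pics/c9.png',np.hstack([cv2.imread('pics/a9.png'),cv2.imread('pics/b9.png')]))
```

```text
[[ 382.48038967 -259.05862189    4.        ]] [230.26608773 158.3346723 ]
```

View pics/c9.png

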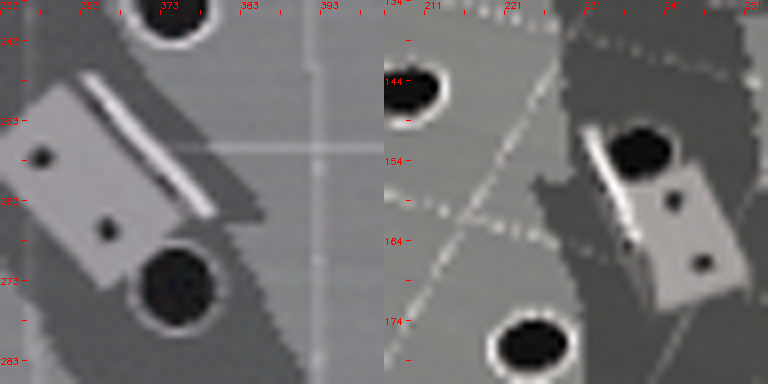

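Run:
```python
from row import *
H={('top',0):((358,242),6,[(94,106),(124,174)]),('scene',0):((209,133),6,[(148,123),(148,175)]),('top',9):((353,238),8,[(40,157),(108,230)]),('scene',9):((206,134),8,[(290,200),(318,263)])}
M={}
for (n,k),(o,s,ps) in H.items():
    im=cv2.imread(f'pics/{n}{k}.png')
    P=np.array([ray(n,[refine(im,np.array(o)+np.array(p)/s-.4,2)],4)[0][:2] for p in ps]);M[n,k]=P
    d=P[0]-P[1];d*=np.sign(d[0]);print(n,k,P.mean(0).round(1),np.linalg.norm(d).round(1),"axis",np.degrees(np.arctan2(d[1],d[0])).round(1))
m0=(M['top',0].mean(0)+M['scene',0].mean(0))/2;y=np.array([np.cos(np.radians(111.5)),np.sin(np.radians(111.5))])
s=(m0-np.array((385.7,-279.1)))@y;print('s',s,(m0-np.array((385.7,-279.1)))@np.array([y[1],-y[0]]))
```

```text
top 0 [ 374.6 -255.1] 33.8 axis 23.2
scene 0 [ 376.4 -252. ] 33.8 axis 23.4
top 9 [ 382.8 -216.6] 33.8 axis 42.7
scene 9 [ 384.6 -213.5] 33.5 axis 42.2
s 27.503427887430796 -0.14454059873782577
```

```bash
python3 -c "
from plan import *
D=down(132.4,-22);p=(395.4,-227.9)
plan([(85,(430,0,220),down(110,-10),0),(85,(*p,150),D,0),(85,(*p,75),D,2,40)])"
```

```text
[[[85,-49.5,-1.5,-2,-0.5,-2,-3.5], [85,-99.5,-3.5,-4,-0.5,-4,-7.5], [85,-149,-5,-5.5,-1,-6,-11], [85,-198.5,-6.5,-7.5,-1.5,-8,-14.5], [85,-248,-8.5,-9.5,-1.5,-10,-18.5]]]
[[[85,-37.5,-22,21,-1.5,-2.5,-4], [85,-75,-44,42,-2.5,-4.5,-8.5], [85,-112.5,-66,63,-4,-7,-13], [85,-149.5,-88.5,83.5,-5,-9.5,-17], [85,-187,-110.5,104.5,-6.5,-12,-21.5]]]
[[[85,14,0,35,0,0.5,0], [85,28.5,0,69.5,0,0.5,0], [85,28.5,0,69.5,0,0.5,0], [85,28.5,0,69.5,0,0.5,0]]]
end [ 395.5 -227.7   75. ] [179.8  21.8 132.4]
```

Emit:
carry_out(
  commands=[
    [[85,-49.5,-1.5,-2,-0.5,-2,-3.5],[85,-99.5,-3.5,-4,-0.5,-4,-7.5],[85,-149,-5,-5.5,-1,-6,-11],[85,-198.5,-6.5,-7.5,-1.5,-8,-14.5],[85,-248,-8.5,-9.5,-1.5,-10,-18.5]],
  ],
)

```text
time: 48.98
tool_pos: [429.5, -1.0, 220.4]
tcp_rot: [-179.9, 10.2, 110.2]
ft_force: [0.9, 0.2, -0.1]
finger_gap: 85.2
```

Emit:
carry_out(
  commands=[
    [[85,-37.5,-22,21,-1.5,-2.5,-4],[85,-75,-44,42,-2.5,-4.5,-8.5],[85,-112.5,-66,63,-4,-7,-13],[85,-149.5,-88.5,83.5,-5,-9.5,-17],[85,-187,-110.5,104.5,-6.5,-12,-21.5]],
  ],
)

```text
time: 49.6
tool_pos: [395.2, -229.0, 150.3]
tcp_rot: [179.8, 22.4, 132.6]
ft_force: [-0.0, -0.8, -0.1]
finger_gap: 85.0
```

Emit:
carry_out(
  commands=[
    [[85,14,0,35,0,0.5,0],[85,28.5,0,69.5,0,0.5,0],[85,28.5,0,69.5,0,0.5,0],[85,28.5,0,69.5,0,0.5,0]],
  ],
)

```text
time: 50.1
tool_pos: [396.5, -227.2, 76.6]
tcp_rot: [179.8, 21.8, 132.5]
ft_force: [0.2, -0.5, 1.2]
finger_gap: 85.5
```

Run:
```python
from plan import *
D=down(132.4,-22);p=(395.4,-227.9)
plan([(85,(*p,24),D,2,30),(50,(*p,24),D,4)]);st()
from row import refine
b=snap('scene','s10');a=cv2.imread('pics/scene9.png')
for t in [(290,200),(318,263)]:
    q=np.array((206,134))+np.array(t)/8-.4;print(refine(a,q,2),refine(b,q,2))
```

```text
[[[85,10.5,-1,24.5,0,0,0], [85,21,-2,49.5,0.5,0,0], [85,21,-2,49.5,0.5,0,0], [85,21,-2,49.5,0.5,0,0], [50,21,-2,49.5,0.5,0,0]]]
[[[50,0,0,0,0,0,0], [50,0,0,0,0,0,0], [50,0,0,0,0,0,0], [50,0,0,0,0,0,0]]]
end [ 395.4 -227.8   23.7] [-179.8   22.   132.6]
50.25 [ 397.4 -227.3   77.5] [179.7  22.  132.6] F [ 0.5  0.3 -0.2] gap 85.2 q [-32. -27. 137.  -7.  49. -71.]row.py:6: RuntimeWarning: invalid value encountered in divide
  yy,xx=np.mgrid[y0-w:y0+w+1,x0-w:x0+w+1];p=np.array([(s*xx).sum(),(s*yy).sum()])/s.sum()
row.py:5: RuntimeWarning: invalid value encountered in cast
  x0,y0=np.round(p).astype(int);s=g[y0-w:y0+w+1,x0-w:x0+w+1];s=np.clip(s-np.median(s)-10,0,None)
row.py:5: RuntimeWarning: overflow encountered in scalar subtract
  x0,y0=np.round(p).astype(int);s=g[y0-w:y0+w+1,x0-w:x0+w+1];s=np.clip(s-np.median(s)-10,0,None)
  return _methods._mean(a, axis=axis, dtype=dtype,
  ret = ret.dtype.type(ret / rcount)
row.py:6: RuntimeWarning: overflow encountered in scalar subtract
  yy,xx=np.mgrid[y0-w:y0+w+1,x0-w:x0+w+1];p=np.array([(s*xx).sum(),(s*yy).sum()])/s.sum()
  math.ceil((stop - start) / step))
Traceback (most recent call last):
  File "row.py", line 6, in refine
    yy,xx=np.mgrid[y0-w:y0+w+1,x0-w:x0+w+1];p=np.array([(s*xx).sum(),(s*yy).sum()])/s.sum()
                                                         ~^~~
ValueError: operands could not be broadcast together with shapes (0,0) (5,5)
```

Emit:
carry_out(
  commands=[
    [[85,10.5,-1,24.5,0,0,0],[85,21,-2,49.5,0.5,0,0],[85,21,-2,49.5,0.5,0,0],[85,21,-2,49.5,0.5,0,0]],
  ],
)

```text
time: 50.8
tool_pos: [394.8, -227.3, 22.9]
tcp_rot: [-179.7, 21.9, 132.6]
ft_force: [-0.3, -0.1, -0.5]
finger_gap: 84.7
```

Emit:
carry_out(
  commands=[
    [[50,0,0,0,0,0,0],[50,0,0,0,0,0,0],[50,0,0,0,0,0,0],[50,0,0,0,0,0,0],[50,0,0,0,0,0,0]],
  ],
)

```text
time: 51.42
tool_pos: [395.3, -227.7, 23.5]
tcp_rot: [-179.7, 22.0, 132.6]
ft_force: [-3.4, 2.6, 9.0]
finger_gap: 62.7
```

Run:
```python
from plan import *
st();D=down(132.4,-22);U=down(91.6,23);p=r.sense()['tool_pos'][:2];c=(632,-1.9-9.9)
plan([(50,(*p,150),D,0),(50,(500,-120,215),down(112,0),0),(50,(*c,190),U,2)]);st()
```

```text
51.42 [ 395.3 -227.7   23.5] [-179.7   22.   132.6] F [-3.4  2.6  9. ] gap 62.7 q [-32. -19. 138.  -9.  40. -68.]
[[[50,-16,0,-39,0,0,0], [50,-31.5,-0.5,-78,0,0,0], [50,-47.5,-0.5,-117.5,0,0,0], [50,-51.5,37,-133.5,1,5.5,5], [50,-55.5,74.5,-149.5,1.5,11,10]]]
[[[50,5.5,36.5,-17,1,5.5,5.5], [50,11,73.5,-33.5,2,10.5,10.5], [50,17.5,116,-27.5,1,16,15.5], [50,24,158,-21.5,0,21.5,21], [50,30,200.5,-15.5,-1,27,26]]]
[[[50,20,35.5,13,-1,6,5], [50,20,35.5,13,-1,6,5], [50,20,35.5,13,-1,6,5]]]
end [632.  -12.  190.1] [-180.   -23.1   91.6]
51.58 [ 395.2 -227.7   23.5] [-179.7   21.9  132.6] F [-4.4  2.9  8.6] gap 63.0 q [-32. -19. 138.  -9.  40. -68.]
```

Emit:
carry_out(
  commands=[
    [[50,-16,0,-39,0,0,0],[50,-31.5,-0.5,-78,0,0,0],[50,-47.5,-0.5,-117.5,0,0,0],[50,-51.5,37,-133.5,1,5.5,5],[50,-55.5,74.5,-149.5,1.5,11,10]],
  ],
)

```text
time: 52.2
tool_pos: [448.0, -172.7, 183.4]
tcp_rot: [178.8, 10.7, 122.0]
ft_force: [0.4, 0.3, -2.1]
finger_gap: 62.5
```

Emit:
carry_out(
  commands=[
    [[50,5.5,36.5,-17,1,5.5,5.5],[50,11,73.5,-33.5,2,10.5,10.5],[50,17.5,116,-27.5,1,16,15.5],[50,24,158,-21.5,0,21.5,21],[50,30,200.5,-15.5,-1,27,26]],
  ],
)

```text
time: 52.82
tool_pos: [599.9, -37.6, 194.5]
tcp_rot: [179.3, -17.3, 96.7]
ft_force: [0.2, -0.9, -1.2]
finger_gap: 62.5
```

Emit:
carry_out(
  commands=[
    [[50,20,35.5,13,-1,6,5],[50,20,35.5,13,-1,6,5],[50,20,35.5,13,-1,6,5]],
  ],
)

```text
time: 53.2
tool_pos: [630.9, -11.9, 187.8]
tcp_rot: [-179.8, -23.1, 91.6]
ft_force: [-0.5, 1.3, -2.0]
finger_gap: 62.7
```

Run:
```python
from plan import *
U=down(91.6,23);c=(632,-1.9-9.9)
plan([(50,(*c,113),U,3,40)]);st()
im=snap('scene','s11');q=proj('scene',[(*c,150)])[0].astype(int);cv2.imwrite('pics/c11.png',cv2.resize(im[q[1]-45:q[1]+45,q[0]-60:q[0]+60],(600,450),interpolation=cv2.INTER_CUBIC))
```

```text
[[[50,-15,0.5,35,0,0,0], [50,-30,1,70,0,0,0], [50,-30,1,70,0,0,0], [50,-30,1,70,0,0,0], [50,-30,1,70,0,0,0]]]
end [631.9 -11.9 112.8] [-179.9  -23.1   91.6]
53.35 [631.1 -11.8 188.9] [-179.9  -23.1   91.6] F [ 0.5  0.4 -2.1] gap 62.8 q [-18.  19.  82.  22.  88. -22.]
```

View pics/c11.png

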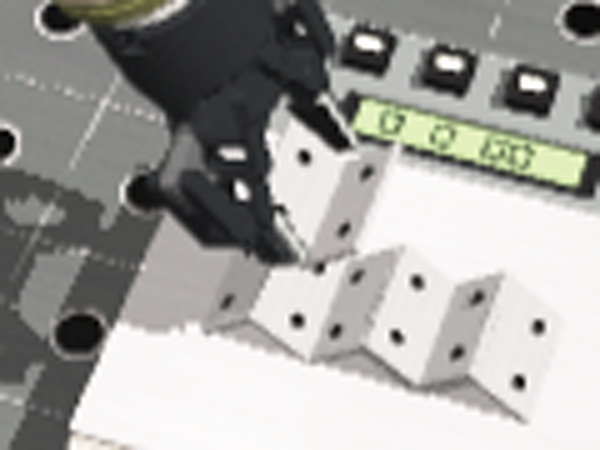

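Emit:
carry_out(
  commands=[
    [[50,-15,0.5,35,0,0,0],[50,-30,1,70,0,0,0],[50,-30,1,70,0,0,0],[50,-30,1,70,0,0,0]],
  ],
)

```text
time: 53.9
tool_pos: [632.6, -11.7, 113.6]
tcp_rot: [-179.9, -23.2, 91.6]
ft_force: [0.9, 0.4, -0.7]
finger_gap: 62.7
```

Emit:
carry_out(
  commands=[
    [[50,-1,0,2.5,0,0,0],[50,-2,0,4.5,0,0,0],[50,-2,0,4.5,0,0,0],[50,-2,0,4.5,0,0,0]],
  ],
)

```text
time: 54.4
tool_pos: [632.0, -11.6, 106.9]
tcp_rot: [-179.8, -23.2, 91.6]
ft_force: [-0.4, 0.2, -0.7]
finger_gap: 62.5
```

Emit:
carry_out(
  commands=[
    [[50,-1,0,2,0,0,0],[50,-1,0,2,0,0,0],[50,-1,0,2,0,0,0]],
  ],
)

```text
time: 54.78
tool_pos: [632.0, -11.7, 104.6]
tcp_rot: [-179.8, -23.2, 91.6]
ft_force: [1.0, 0.6, -0.4]
finger_gap: 62.6
```

Emit:
carry_out(
  commands=[
    [[50,-1,0,2,0,0,0],[50,-1,0,2,0,0,0],[50,-1,0,2,0,0,0]],
  ],
)

```text
time: 55.15
tool_pos: [632.5, -12.0, 103.4]
tcp_rot: [-179.9, -23.2, 91.6]
ft_force: [-0.3, -0.5, 4.9]
finger_gap: 62.3
```

Emit:
carry_out(
  commands=[
    [[50,-0.5,0,1,0,0,0],[50,-0.5,0,1,0,0,0],[50,-0.5,0,1,0,0,0]],
  ],
)

```text
time: 55.52
tool_pos: [632.5, -12.1, 103.2]
tcp_rot: [-179.9, -23.2, 91.6]
ft_force: [-4.0, -1.2, 11.2]
finger_gap: 63.0
```

Emit:
carry_out(
  commands=[
    [[50,-1,0,-0.5,0,0,0],[50,-1,0,-0.5,0,0,0],[50,-1,0,-0.5,0,0,0]],
  ],
)

```text
time: 55.9
tool_pos: [632.6, -12.7, 102.8]
tcp_rot: [-179.9, -23.2, 91.6]
ft_force: [-1.7, 1.6, 7.4]
finger_gap: 62.2
```

Emit:
carry_out(
  commands=[
    [[50,0,0,0,0,0,0],[85,0,0,0,0,0,0],[85,0,0,0,0,0,0],[85,0,0,0,0,0,0],[85,0,0,0,0,0,0]],
  ],
)

```text
time: 56.52
tool_pos: [631.8, -13.0, 101.0]
tcp_rot: [-179.8, -23.2, 91.5]
ft_force: [-1.3, 0.9, 0.2]
finger_gap: 85.0
```

Emit:
carry_out(
  commands=[
    [[85,0,0,-20,0,0,0],[85,0,0,-60,0,0,0],[85,0,0,-110,0,0,0],[85,0,0,-110,0,0,0]],
  ],
)

```text
time: 57.02
tool_pos: [636.5, -59.2, 209.4]
tcp_rot: [179.6, -23.0, 91.7]
ft_force: [1.0, -0.2, -0.2]
finger_gap: 85.1
```

```bash
python3 -c "
from plan import *
plan([(0,(380,-230,200),down(91.6),1)])"
```

```text
[[[0,-25.5,-43,-10.5,0,-4,0], [0,-51.5,-86,-21,0,-7.5,0], [0,-77,-129,-31,0,-11.5,0], [0,-102.5,-172,-41.5,0,-15.5,0], [0,-128.5,-215,-52,0,-19.5,0]]]
[[[0,-27.5,-43,-1,0,-3.5,0], [0,-27.5,-43,-1,0,-3.5,0]]]
end [ 380.2 -229.9  199.9] [-179.8   -0.2   91.6]
```

Emit:
carry_out(
  commands=[
    [[0,-25.5,-43,-10.5,0,-4,0],[0,-51.5,-86,-21,0,-7.5,0],[0,-77,-129,-31,0,-11.5,0],[0,-102.5,-172,-41.5,0,-15.5,0],[0,-128.5,-215,-52,0,-19.5,0]],
  ],
)

```text
time: 57.8
tool_pos: [420.5, -201.1, 198.9]
tcp_rot: [-179.7, -3.6, 91.7]
ft_force: [0.8, -0.8, 0.7]
finger_gap: 0.3
```

Emit:
carry_out(
  commands=[
    [[0,-27.5,-43,-1,0,-3.5,0],[0,-27.5,-43,-1,0,-3.5,0]],
  ],
)

```text
time: 58.05
tool_pos: [377.7, -229.7, 198.2]
tcp_rot: [-179.7, -0.2, 91.5]
ft_force: [0.3, 0.0, 0.1]
finger_gap: -0.2
```

Run:
```python
from plan import *
from row import refine
a=cv2.imread('pics/scene4.png');ims=[]
for n in('top','scene'):
    im=snap(n,n+'12');q=proj(n,[(631,25,90)])[0].astype(int);x,y=q[0]-40,q[1]-40
    ims.append(cv2.resize(im[y:y+80,x:x+80],(400,400),interpolation=cv2.INTER_CUBIC))
cv2.imwrite('pics/c12.png',np.hstack(ims))
for nm,ps in dict(R1neg=[(290,202),(270,257)],R1pos=[(362,221),(343,276)],R2neg=[(183,172),(160,226)],R2pos=[(253,191),(232,245)],R3pos=[(145,161),(123,215)],R3neg=[(75,143),(52,196)]).items():
    for p in ps:
        p=np.array((247,195))+np.array(p)/5-.4;A=refine(a,p,2);B=refine(im,A,3);print(nm,(B-A).round(1))
plan([(0,(454,-2.2,150),down(91.6),1),(0,(454,-2.2,94),down(91.6),2,40)])
```

```text
R1neg [ 2.3 -1.9]
R1neg [ 2.4 -1.9]
R1pos [0.3 0.1]
R1pos [0.2 0.1]
R2neg [ 1.5 -1.5]
R2neg [ 1.8 -1.7]
R2pos [-2.1 -2.9]
R2pos [-2.1 -2.7]
R3pos [-2.7 -2.8]
R3pos [-2.6 -2.8]
R3neg [-0.5  0.1]
R3neg [-0.5  0.1]
[[[0,45,16,10,0,0,0], [0,90,32,20,0,0,0], [0,134.5,48,30,0,0,0], [0,179.5,64,40,0,0,0], [0,224.5,80,50,0,-0.5,0]]]
[[[0,0,0,0,0,0,0], [0,0,0,28,0,0,0], [0,0,0,56,0,0,0], [0,0,0,56,0,0,0], [0,0,0,56,0,0,0]]]
end [453.9  -2.4  94. ] [-179.8    0.2   91.7]
```

View pics/c12.png

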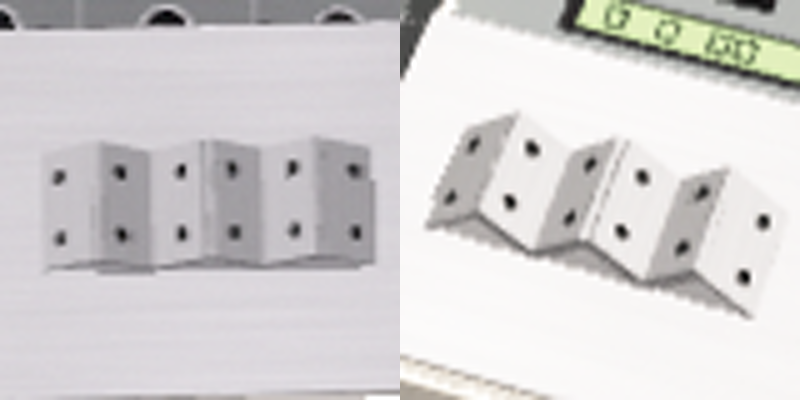

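Emit:
carry_out(
  commands=[
    [[0,45,16,10,0,0,0],[0,90,32,20,0,0,0],[0,134.5,48,30,0,0,0],[0,179.5,64,40,0,0,0],[0,224.5,80,50,0,-0.5,0]],
  ],
)

```text
time: 58.92
tool_pos: [454.4, -0.7, 149.7]
tcp_rot: [-179.8, 0.3, 91.7]
ft_force: [0.6, -1.5, -0.3]
finger_gap: -0.1
```

Emit:
carry_out(
  commands=[
    [[0,0,0,0,0,0,0],[0,0,0,28,0,0,0],[0,0,0,56,0,0,0],[0,0,0,56,0,0,0],[0,0,0,56,0,0,0]],
  ],
)

```text
time: 59.55
tool_pos: [454.1, -3.4, 95.0]
tcp_rot: [-179.8, 0.3, 91.6]
ft_force: [-0.3, 0.4, 0.4]
finger_gap: -0.1
```

```bash
python3 -c "
from plan import *
[viewer.snapshot('top') for _ in range(6)];st()"
```

```text
59.85 [454.1  -3.3  94.9] [-179.9    0.3   91.6] F [ 0.2 -0.2  0. ] gap 0.5 q [ -7.  -8. 117.  -0.  71.  -8.]
```

Fully down was 83.0 measured before; go down 12 to 82.9, then up 20, across, and check.

Emit:
carry_out(
  commands=[
    [[0,0.5,0,5,0,0,0],[0,0.5,0,9,0,0,0],[0,0.5,0,12,0,0,0],[0,0.5,0,12,0,0,0],[0,0.5,0,12,0,0,0]],
  ],
)

```text
time: 60.48
tool_pos: [453.8, -2.7, 82.9]
tcp_rot: [-179.8, 0.3, 91.6]
ft_force: [-3.9, -0.0, 10.3]
finger_gap: -0.2
```

Emit:
carry_out(
  commands=[
    [[0,0,0,-30,0,0,0],[0,0,0,-30,0,0,0],[0,0,0,-30,0,0,0]],
  ],
)

```text
time: 60.85
tool_pos: [453.2, -2.5, 111.4]
tcp_rot: [-179.8, 0.3, 91.6]
ft_force: [-0.0, -0.1, 0.6]
finger_gap: -0.3
```

Emit:
carry_out(
  commands=[
    [[0,-48,0,0,0,0,0],[0,-48,0,0,0,0,0],[0,-48,0,16,0,0,0],[0,-48,0,18,0,0,0],[0,-48,0,18,0,0,0]],
  ],
)

```text
time: 61.48
tool_pos: [454.1, -49.8, 93.3]
tcp_rot: [-179.7, 0.3, 91.7]
ft_force: [0.4, 0.0, 0.3]
finger_gap: -0.3
```

Emit:
carry_out(
  commands=[
    [[0,0,0,5,0,0,0],[0,0,0,9,0,0,0],[0,0,0,12,0,0,0],[0,0,0,12,0,0,0],[0,0,0,12,0,0,0]],
  ],
)

```text
time: 62.1
tool_pos: [455.3, -50.4, 83.0]
tcp_rot: [-179.9, 0.3, 91.6]
ft_force: [-2.5, 3.2, 7.3]
finger_gap: 0.1
```

Emit:
carry_out(
  commands=[
    [[0,0,0,-30,0,0,0],[0,0,0,-80,0,0,0],[0,0,0,-120,0,0,0],[0,0,0,-120,0,0,0]],
  ],
)

```text
time: 62.6
tool_pos: [457.5, -50.6, 206.3]
tcp_rot: [179.8, 0.4, 91.6]
ft_force: [0.4, -0.7, 0.5]
finger_gap: -0.4
```

Run:
```python
from h import *
b=snap('scene','scene13');a=snap('top','top13')
cv2.imwrite('pics/c13.png',np.hstack([cv2.resize(b[130:330,170:450],(490,350)),cv2.resize(a[120:260,200:324],(310,350))]))
```

```text
(no output)
```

View pics/c13.png

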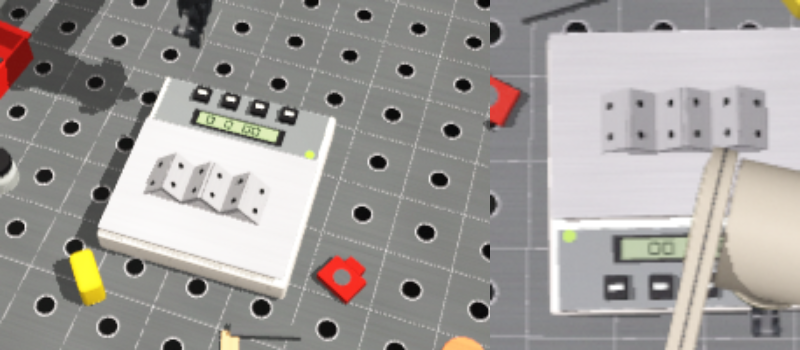

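```bash
python3 -c "
from h import *
print(r.hand_in())"
```

```text
the job is handed in; nothing more can be done
None
```

The job is done and handed in at about 63 s on the robot's clock, well under the 210 s limit.

- **Offcut and zero:** The offcut is in the red bin. I then pressed zero on the empty pan until it bottomed out (about 9 N).
- **Row:** Only three roof brackets were present. They stand corner up in one row across the pan with their ends looking level. Measured spacing was 58.6 to 59.1 mm, which is toe to toe within measuring error.
- **Nested brackets:** Both lying brackets are corner down in the two valleys. Each one stopped moving when pressed down, and the hole shifts in the pictures match a fully seated bracket. The second had been knocked a few centimetres aside during the run, so I measured it again before picking it up.
- **Keys:** I pressed count and then print, each until it bottomed out (about 10 N and 7 N). The on/off key was not touched.

**Last checks:**
- Seating the second bracket moved the rightmost roof bracket by about 1.3 mm. That leaves a small gap in that valley, well under the 5.6 mm limit.
- The two cameras disagreed by about 4 mm on absolute position over the pan. I used their average and let contact forces settle the final fit.
- The display looked the same in every picture, so it does not confirm the key presses. That rests on measured travel and force.

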